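# Fetch the specimen jar from behind the reagent bottles

### The job

First clear the three reagent bottles (red, yellow and green caps) off the rack and stand them in the white side tray; only then fetch the blue-lidded specimen jar from behind them and stand it centred on the white ring of the blue cutting board. After that, put each bottle back upright on the very place on the rack where it stood at the start. Set things down rather than dropping them, tip nothing over, and leave the orange-lidded jar and the steel beaker where they are.

Things in the scene. Friction and masses are not known exactly. Their poses are not given: they have to be found in the camera images.
- red_bottle: loose white bottle, red cap and red band; the three differ only in colour. Round, 52 mm wide up to 76 mm, shoulder to a 24 mm neck at 88 mm, cap 30 mm wide from 94 mm to the top at 124 mm (grip it there from above). 0.11 to 0.21 kg. Origin: centre of underside, z up. Starts upright on one of the rack's three bottle places, to which it must return
- yellow_bottle: loose white bottle, yellow cap and yellow band; the three differ only in colour. Round, 52 mm wide up to 76 mm, shoulder to a 24 mm neck at 88 mm, cap 30 mm wide from 94 mm to the top at 124 mm (grip it there from above). 0.11 to 0.21 kg. Origin: centre of underside, z up. Starts upright on one of the rack's three bottle places, to which it must return
- green_bottle: loose white bottle, green cap and green band; the three differ only in colour. Round, 52 mm wide up to 76 mm, shoulder to a 24 mm neck at 88 mm, cap 30 mm wide from 94 mm to the top at 124 mm (grip it there from above). 0.11 to 0.21 kg. Origin: centre of underside, z up. Starts upright on one of the rack's three bottle places, to which it must return
- jar: the wanted loose specimen jar, BLUE lid, 48 mm wide, 52 mm tall (body 46 mm wide up to 34 mm, lid 48 mm wide above), 0.11 kg. Origin: centre of underside, z up. Starts on the rack, a bottle on either side and one in front, each 5 mm away, the back panel 9 mm behind; bottles gone, grip it across the lid along the rack's y
- rack: fixed aluminium rack: base 8 mm thick (x -98 to 47, y -100 to 100 mm), back panel from x = 33 to 39 mm, 60 mm high. Flat grey discs mark the jar's place at (0, 0) and the bottles' at (0, 55), (0, -55), (-55, 0) mm; which bottle is on which changes. Origin: on the table under the jar's place, z up, -x the open front towards the robot; yaw up to 0.2 rad
- tray: fixed white side tray, open on top, 130 mm (its x) by 220 mm (its y), rim 20 mm high, walls 4 mm, inner floor 4 mm above the table. Takes three bottles in a row along y, e.g. 65 mm apart. Origin: centre of underside, z up. On the robot's left or right, trading sides with the board
- board: fixed blue cutting board, 150 mm (its x) by 230 mm (its y), 15 mm thick; flat white ring (68 mm outside, 60 inside) at its centre for the jar. Fixed dark forceps 6 mm high lie along its +x edge, 58 mm from the centre; a flat steel scale along its -x edge. Origin: centre of underside, z up
- spare_jar: loose bystander, a specimen jar with an ORANGE lid, not to be moved, 48 mm wide, 52 mm tall (body 46 mm wide up to 34 mm, lid 48 mm wide above), 0.11 kg. Origin: centre of underside, z up
- beaker: loose bystander, an open steel beaker about 66 mm across the rim and 75 mm tall, not to be moved. Origin: centre of the underside

How it is judged (in metres and radians):
On the way, in this order (a step that is already met when the one before it is completed fails the run):
1. all three bottles stand upright and released in the side tray, with the jar still in its place on the rack (x of red_bottle in the frame of tray between -0.06 and 0.06 m and y of red_bottle in the frame of tray between -0.105 and 0.105 m and z of each of red_bottle, yellow_bottle, green_bottle in the frame of tray below 0.012 m and angle between each of red_bottle, yellow_bottle, green_bottle's own z axis and vertical below 0.1 rad and linear speed of each of red_bottle, yellow_bottle, green_bottle below 0.03 m/s and contact force between the fingers and red_bottle below 0.1 N and x of yellow_bottle in the frame of tray between -0.06 and 0.06 m and y of yellow_bottle in the frame of tray between -0.105 and 0.105 m and contact force between the fingers and yellow_bottle below 0.1 N and x of green_bottle in the frame of tray between -0.06 and 0.06 m and y of green_bottle in the frame of tray between -0.105 and 0.105 m and contact force between the fingers and green_bottle below 0.1 N and distance of jar from where it was at the start of the episode below 0.03 m), for 0.2 s.
2. the blue-lidded jar stands released on the ring of the board while all three bottles are still in the tray (horizontal distance between jar and board below 0.015 m and z of jar in the frame of board below 0.02 m and angle between each of jar, red_bottle, yellow_bottle, green_bottle's own z axis and vertical below 0.1 rad and linear speed of each of jar, red_bottle, yellow_bottle, green_bottle below 0.03 m/s and contact force between the fingers and jar below 0.1 N and x of red_bottle in the frame of tray between -0.06 and 0.06 m and y of red_bottle in the frame of tray between -0.105 and 0.105 m and z of each of red_bottle, yellow_bottle, green_bottle in the frame of tray below 0.012 m and contact force between the fingers and red_bottle below 0.1 N and x of yellow_bottle in the frame of tray between -0.06 and 0.06 m and y of yellow_bottle in the frame of tray between -0.105 and 0.105 m and contact force between the fingers and yellow_bottle below 0.1 N and x of green_bottle in the frame of tray between -0.06 and 0.06 m and y of green_bottle in the frame of tray between -0.105 and 0.105 m and contact force between the fingers and green_bottle below 0.1 N), for 0.2 s.
At the end, for the whole second after the job is handed in: The blue-lidded jar stands upright on the board within 15 mm of the ring's centre, and each of the three bottles stands upright on the rack within 15 mm of where it itself stood at the start; all are released and at rest (horizontal distance between jar and board below 0.015 m and z of jar in the frame of board below 0.02 m and angle between each of jar, red_bottle, yellow_bottle, green_bottle's own z axis and vertical below 0.1 rad and linear speed of each of jar, red_bottle, yellow_bottle, green_bottle below 0.03 m/s and contact force between the fingers and jar below 0.1 N and distance of each of red_bottle, yellow_bottle, green_bottle from where it was at the start of the episode below 0.015 m and contact force between the fingers and red_bottle below 0.1 N and contact force between the fingers and yellow_bottle below 0.1 N and contact force between the fingers and green_bottle below 0.1 N); the robot touches nothing.
It fails at once if a bottle, the jar or a bystander is tipped over (more than about 35 degrees) (angle between any of red_bottle, yellow_bottle, green_bottle, jar, spare_jar, beaker's own z axis and vertical above 0.6 rad).
It fails at once if a bottle or the jar is dropped (falls free faster than 0.8 m/s, about 3 cm) ((linear speed of red_bottle above 0.8 m/s and contact force between the fingers and red_bottle below 0.05 N) or (linear speed of yellow_bottle above 0.8 m/s and contact force between the fingers and yellow_bottle below 0.05 N) or (linear speed of green_bottle above 0.8 m/s and contact force between the fingers and green_bottle below 0.05 N) or (linear speed of jar above 0.8 m/s and contact force between the fingers and jar below 0.05 N)).
It fails at once if the orange-lidded jar or the beaker is moved by more than 30 mm (distance of any of spare_jar, beaker from where it was at the start of the episode above 0.03 m).
It also fails if it takes over 134 s, if anything falls off the work surface, if the arm or the gripper's body presses on something with over 40 N, if the wrist force passes 120 N, or if a joint passes its speed limit or range.

### The arm

A 6-joint arm with a two-finger parallel gripper is mounted at the origin on the work surface. World frame = base frame: x ahead of the robot, y to its left, z up, the work surface at z = 0. Lengths are in m, angles in degrees, forces in N, time in s.
With the tool pointing down it reaches from about 0.4 to 0.825 m from the base axis. Payload 7 kg.
Tool frame: the origin (TCP) lies between the finger pads; the fingertips stand 19 mm ahead of it and the grasp point (between the pads) is the TCP; x points along the fingers, y is the direction in which the jaws open and shut, and the axes are right-handed (so a half turn about x gives the same grasp; the last joint's range is limited). The gripper opens to 88 mm and grips with 3 to 60 N. Pads are 19 mm wide; open, the fingers measure 130 mm over their backs; the gripper's body (78 mm by 193 mm) begins 47 mm behind the grasp point.
Start: joints at [-51.102, 20.546, 0.682, 0, -70.136, -16.507], TCP at [0.257, -0.624, 0.246] pointing down, gripper open.
Joint ranges: [-176.03, 176.03], [-82.01, 121.73], [-58.28, 71.71], [-173.87, 95.51], [-174.79, -0.11], [-173.66, 173.66]. Speed limits (degrees/s): [136.94, 136.94, 172.46, 180, 180, 180].

### API

Orientations are given as [roll, pitch, yaw] about the fixed x, y, z axes, in that order (R = Rz(yaw) Ry(pitch) Rx(roll)).
In Python, from plant import r gives the robot as it stands.
- The arm moves only by the tool send_rows, never from a script. Its argument "plan" is a list of rows, each a list of 2 entries, a list of its own where there are three numbers: the shift along the tool's x, y, z scaled (see below), then the turn, a rotation vector about the tool's x, y, z scaled (see below). A call has exactly 5 rows; each row is the pose to reach, as a shift and turn from the pose measured when the call began, along the tool's axes at that moment; what a row does not reach only later rows make up. The controller multiplies each number of a shift by 0.15 m and each number of a turn by pi/4 rad. A row lasts 1/10 s, in which the tool goes at most 50 mm and 8.59 degrees, less where a joint would pass 70% of its speed; a pose out of reach is approached as far as the arm can. A call with a number of a shift or a turn outside -1 to 1 is refused whole. A call with a gripper value outside its range is refused whole. "jaw" is the opening, from -1 (shut) to 1 (fully open), so that 0 is half open, set as the call begins (left out, the last holds). The fingers move at their own pace and stop on an object; "force" is the grip in N (left out, the last holds). Time passes only in rows, so rows that repeat a pose let the fingers close, or fill a call up. It gives the time, the measured TCP pose, the force and the opening at its end, in the units of the state.
- r.get_state(): the state, without advancing time (a new reading comes with each control period).
- r.capture(name): name is "side" or "top"; returns a dict with "color" (420x560x3 uint8, red, green, blue), "range_z" (420x560 float32, m along the optical axis (not along the pixel's ray), 0 where there is no reading), "mtx" (3x3 intrinsics, pixels), "pose" (4x4, takes a point from camera to world coordinates). Camera axes: x right, y down, z forward; pixel columns grow to the right and rows downward; lengths in m; the calibration is good to about 2 mm. A picture is of the moment at which its call begins.
- r.close_job(): hands the job in, once; it reports no verdict.
Trained networks look in a picture, given as the dict that the camera call returned (one of the last four; its "shot" number tells which), for a name from the list of things; names that differ only in an ending like _2 or _b are one class to them, and where a whole thing is asked for, a point or a joint stands for the part that bears it (a point fixed in the world has none). Each returns a list of dicts, best first, with "score" (0 to 1); they miss things now and then, are a little off and sometimes report something else, mostly with a low value. They report only what shows in the picture. A call takes as long as a camera call.
- r.find_in(picture, target): "uv" ([column, row] in pixels, amid what is visible of it).
- r.trace(picture, target): "mask" (420x560 bool, what is visible of it) and "uv" ([column, row] in pixels, amid what is visible of it).
The state is a dict: "time_s": time; "joints": joint angles; "qd": joint speeds; "joint_torque": joint torques, N m; "tcp_pos": TCP position; "eef_rot": TCP orientation; "contact_force": force on the tool from outside, world axes, zero at the start; "moment": the same for the moment, N m; "gripper_width": finger opening in m.
Only numpy, scipy, OpenCV 4.12 (cv2) and the standard library are available. Lean on these libraries where they do the work, as an engineer would, in place of code of your own. Each camera call takes 0.05 s, during which the arm holds its last target. There are 200 camera calls.

## Working session

There is one attempt and no reset: what is moved stays moved. The work goes in short steps, Python scripts to look and compute and a tool call to move; the robot and the scene stay as the last step left them, time stands still between calls to the robot, and variables do not carry over. Pictures are saved under pics/ and viewed, about 12 in all and at most 16, crops included, and the job is handed in when it is done.

Besides the shell and the picture viewer there is one more tool, called after "Request:" as name(argument=value, ...) on one line, values as JSON. send_rows: Moves the arm, as the interface text tells. Its arguments: {"type":"object","properties":{"plan":{"type":"array"},"jaw":{"type":"number"},"force":{"type":"number"}},"required":["plan"]}

```bash
mkdir -p pics; ls; cat > h.py <<'E'
import numpy as np, cv2
from plant import r
def pts(c,mask):
    v,u=np.nonzero(mask&(c["range_z"]>0)); z=c["range_z"][v,u]
    K=c["mtx"]; P=np.c_[(u-K[0,2])/K[0,0]*z,(v-K[1,2])/K[1,1]*z,z]
    T=c["pose"]; return P@T[:3,:3].T+T[:3,3]
def save(c,n): cv2.imwrite("pics/"+n,c["color"][:,:,::-1])
E
python3 - <<'E'
from h import *
for n in("side","top"):
    c=r.capture(n); save(c,n+"0.png"); print(n,c["pose"].round(3).tolist(),c["mtx"].round(1).tolist())
    for t in["red_bottle","yellow_bottle","green_bottle","jar","rack","tray","board","spare_jar","beaker"]:
        o=r.trace(c,t)
        for d in o[:2]:
            p=pts(c,d["mask"]); 
            print(t,round(d["score"],2),np.round(d["uv"]),len(p), p.min(0).round(3),p.max(0).round(3),np.median(p,0).round(3)) if len(p) else print(t,d["score"])
print(r.get_state())
E
```

```text
pics
side [[-0.994, -0.067, 0.091, 0.489], [-0.112, 0.698, -0.707, 0.741], [-0.016, -0.713, -0.701, 0.774], [0.0, 0.0, 0.0, 1.0]] [[495.9, 0.0, 283.1], [0.0, 495.9, 204.1], [0.0, 0.0, 1.0]]
red_bottle 0.64 [269. 169.] 792 [ 0.589 -0.224 -0.004] [0.661 0.052 0.134] [ 0.614 -0.05   0.088]
yellow_bottle 0.91 [298. 195.] 1133 [ 0.526 -0.135 -0.003] [0.581 0.012 0.133] [ 0.551 -0.002  0.078]
green_bottle 0.81 [274. 215.] 1228 [ 0.571 -0.042  0.004] [0.639 0.074 0.134] [0.596 0.061 0.077]
jar 0.49 [266. 196.] 23 [ 0.585 -0.015  0.057] [0.63  0.004 0.062] [ 0.625 -0.006  0.059]
jar 0.49 [358. 136.] 3027 [ 0.349 -0.432 -0.002] [ 0.518 -0.177  0.023] [ 0.432 -0.296  0.004]
rack 0.84 [294. 227.] 2049 [ 0.497 -0.114 -0.003] [0.667 0.099 0.062] [0.562 0.045 0.008]
tray 0.81 [356. 137.] 3052 [ 0.344 -0.439 -0.004] [ 0.521 -0.177  0.023] [ 0.432 -0.295  0.004]
board 0.68 [343. 341.] 10343 [ 0.371  0.157 -0.   ] [0.524 0.393 0.025] [0.446 0.296 0.015]
spare_jar 0.86 [252. 143.] 480 [ 0.667 -0.32  -0.004] [ 0.713 -0.197  0.055] [ 0.688 -0.209  0.041]
spare_jar 0.31 [294. 195.] 1134 [ 0.526 -0.189 -0
[... 1423 characters left out ...]
.763 0.295 0.081] [0.717 0.245 0.04 ]
{'time_s': 1.0, 'joints': array([-5.11014086e+01,  2.05457859e+01,  6.81601816e-01,  1.46487923e-03,
       -7.01350557e+01, -1.65087458e+01]), 'qd': array([-0.06546397,  0.05682844, -0.02199111,  0.00442249, -0.06381597,
       -0.07592642]), 'joint_torque': array([ 2.03127047e-04, -5.82388258e+01,  2.93301916e+01,  7.00257272e+00,
        1.24209694e-02, -3.55553880e-05]), 'tcp_pos': array([ 0.25710194, -0.62410099,  0.24556963]), 'eef_rot': array([-134.60158987,   89.99842646, -112.21124642]), 'contact_force': array([ 0.98060411, -0.70418597,  0.1073435 ]), 'moment': array([ 0.01383567,  0.06558712, -0.00902148]), 'gripper_width': 0.08753058729328786}
```

```bash
cat >> h.py <<'E'
from scipy.spatial.transform import Rotation as Ro
def capc(c,t,lo,hi):
    "circle centre of the top disc between heights lo,hi, by min enclosing circle of trimmed points"
    o=r.trace(c,t)
    if not o: return None
    p=pts(c,o[0]["mask"]); q=p[(p[:,2]>lo)&(p[:,2]<hi)]
    if len(q)<8: return None
    m=np.median(q[:,:2],0); q=q[np.linalg.norm(q[:,:2]-m,axis=1)<.045]
    (x,y),R=cv2.minEnclosingCircle(q[:,:2].astype(np.float32))
    return np.round([x,y,R,q[:,2].mean(),len(q)],4), q.mean(0).round(4)
def tool():
    s=r.get_state(); M=Ro.from_euler("xyz",s["eef_rot"],degrees=True).as_matrix()
    return s["tcp_pos"],M
E
python3 - <<'E'
from h import *
for n in("side","top"):
    c=r.capture(n)
    for t in["red_bottle","yellow_bottle","green_bottle"]: print(n,t,capc(c,t,.125,.15))
    for t in["jar","spare_jar"]: print(n,t,capc(c,t,.045,.07))
    print(n,capc(c,"beaker",.06,.09))
    for t,lo,hi in(("tray",-.01,.04),("board",.008,.03),("rack",.003,.02)):
        p=pts(c,r.trace(c,t)[0]["mask"]); p=p[(p[:,2]>lo)&(p[:,2]<hi)]
        print(n,t,cv2.minAreaRect(p[:,:2].astype(np.float32)))
    if n=="top":
        # white ring
        p=r.trace(c,"board")[0]["mask"]; hsv=cv2.cvtColor(c["color"],cv2.COLOR_RGB2HSV)
        w=p&(hsv[...,1]<60)&(hsv[...,2]>150); q=pts(c,w); m=np.array([.449,.274])
        q=q[np.linalg.norm(q[:,:2]-m,axis=1)<.045]; print("ring",cv2.minEnclosingCircle(q[:,:2].astype(np.float32)),q.mean(0),len(q))
p,M=tool(); print(p,M.round(3))
E
python3 -c "
import cv2,numpy as np
a=cv2.imread('pics/side0.png');b=cv2.imread('pics/top0.png');cv2.imwrite('pics/both.png',cv2.resize(np.vstack([a,b]),None,fx=.71,fy=.71))"
```

```text
side red_bottle (array([ 6.155e-01, -6.280e-02,  1.720e-02,  1.306e-01,  1.280e+02]), array([ 0.6157, -0.0598,  0.1306]))
side yellow_bottle (array([ 5.530e-01, -1.680e-02,  1.580e-02,  1.308e-01,  1.410e+02]), array([ 0.5521, -0.0146,  0.1308]))
side green_bottle (array([5.973e-01, 4.580e-02, 1.580e-02, 1.307e-01, 1.510e+02]), array([0.5974, 0.0484, 0.1307]))
side jar (array([ 6.071e-01, -7.400e-03,  2.320e-02,  5.910e-02,  4.500e+01]), array([ 0.6132, -0.0074,  0.0591]))
side spare_jar (array([ 5.52e-01, -1.23e-02,  2.56e-02,  5.81e-02,  2.23e+02]), array([0.5502, 0.0027, 0.0581]))
side (array([7.074e-01, 2.419e-01, 3.310e-02, 6.960e-02, 5.030e+02]), array([0.7078, 0.2422, 0.0696]))
side tray ((0.43006080389022827, -0.299142450094223), (0.14005602896213531, 0.2271968424320221), 12.082209587097168)
side board ((0.44696468114852905, 0.27534669637680054), (0.15018419921398163, 0.23329614102840424), 1.4742457866668701)
side rack ((0.5813788175582886, -0.012393675744533539), (0.14493712782859802, 0.20452359318733215), 9.697484016418457)
top red_bottle (array([ 6.193e-01, -6.400e-02,  1.
[... 522 characters left out ...]
, -0.2247,  0.0522]))
top (array([7.106e-01, 2.392e-01, 3.310e-02, 7.190e-02, 3.670e+02]), array([0.7127, 0.2419, 0.0719]))
top tray ((0.43768393993377686, -0.30469152331352234), (0.13556310534477234, 0.22829172015190125), 12.443516731262207)
top board ((0.4507111608982086, 0.27451929450035095), (0.15017034113407135, 0.23132199048995972), 1.5866780281066895)
top rack ((0.5788686275482178, -0.015009216964244843), (0.13180124759674072, 0.19935375452041626), 9.482083320617676)
ring ((0.0, 0.0), 0.0) [nan nan nan] 0
[ 0.25708876 -0.62406915  0.24553126] [[-0.    -0.381  0.925]
 [ 0.     0.925  0.381]
 [-1.     0.     0.   ]]<stdin>:14: RuntimeWarning: Mean of empty slice.
  ret = um.true_divide(
```

View pics/both.png

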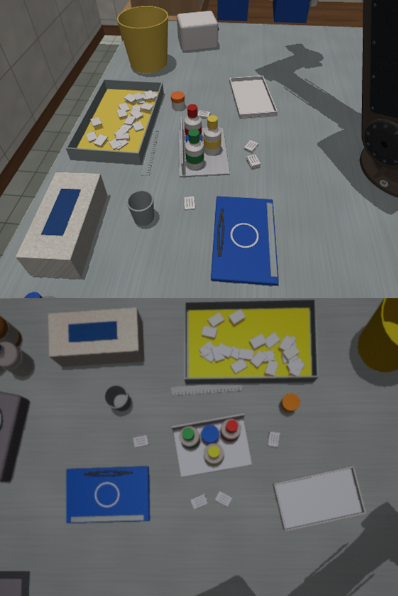

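```bash
cat > plan.py <<'E'
import sys,json; from h import *
# waypoints "x,y,z"; prints (tool-axis shift)/0.15 per call, each <=1, from the measured pose; first call turns to PSI
PSI=9.4
def go(wps,psi=PSI):
    p,M=tool(); cur=np.degrees(np.arctan2(-M[0,1],M[1,1])); turn=(cur-psi)/45
    print("at",p.round(4),"yaw",round(cur,2),"turn_x",round(turn,3))
    for w in wps:
        w=np.array(w,float); d=M.T@(w-p)/.15; n=int(np.ceil(max(abs(d).max()/1.0,np.linalg.norm(d)*.15/.2)-1e-6)) or 1
        for k in range(n):
            print("  call",k+1,"/",n,(d/n).round(3).tolist(),"->",(p+(w-p)*(k+1)/n).round(3))
            if abs(turn)>.02: 
                M=M@Ro.from_rotvec([turn*np.pi/4,0,0]).as_matrix(); turn=0
                d=d; p2=p+(w-p)*(k+1)/n; 
                if n>k+1: d=n*(M.T@(w-p2)/.15)/(n-k-1)
        p=w
if __name__=="__main__": go([list(map(float,a.split(","))) for a in sys.argv[1:]])
E
python3 plan.py .5545,-.0178,.268
```

```text
at [ 0.2571 -0.6241  0.2455] yaw 22.39 turn_x 0.289
  call 1 / 4 [-0.037, 0.745, 0.843] -> [ 0.331 -0.473  0.251]
  call 2 / 4 [-0.037, 0.916, 0.654] -> [ 0.406 -0.321  0.257]
  call 3 / 4 [-0.037, 0.916, 0.654] -> [ 0.48  -0.169  0.262]
  call 4 / 4 [-0.037, 0.916, 0.654] -> [ 0.554 -0.018  0.268]
```

Request:
send_rows(plan=[[[-0.01,0.19,0.21],[0.07,0,0]],[[-0.02,0.37,0.42],[0.14,0,0]],[[-0.03,0.56,0.63],[0.22,0,0]],[[-0.037,0.745,0.843],[0.289,0,0]],[[-0.037,0.745,0.843],[0.289,0,0]]], jaw=0.23, force=25)

```text
time_s: 2.55
tcp_pos: [0.3332, -0.4693, 0.2521]
eef_rot: [-18.4, 89.9, -8.9]
contact_force: [-0.0, -0.9, 1.0]
gripper_width: 0.056
```

Request:
send_rows(plan=[[[-0.01,0.23,0.16],[0,0,0]],[[-0.02,0.46,0.33],[0,0,0]],[[-0.03,0.69,0.49],[0,0,0]],[[-0.037,0.916,0.654],[0,0,0]],[[-0.037,0.916,0.654],[0,0,0]]])

```text
time_s: 3.05
tcp_pos: [0.4091, -0.3148, 0.2584]
eef_rot: [-16.0, 89.8, -6.3]
contact_force: [-0.3, -0.3, -0.0]
gripper_width: 0.0539
```

Request:
send_rows(plan=[[[-0.01,0.22,0.16],[0,0,0]],[[-0.02,0.45,0.32],[0,0,0]],[[-0.03,0.67,0.48],[0,0,0]],[[-0.035,0.89,0.64],[0,0,0]],[[-0.035,0.89,0.64],[0,0,0]]])

```text
time_s: 3.55
tcp_pos: [0.4831, -0.1645, 0.2641]
eef_rot: [-12.7, 89.7, -2.7]
contact_force: [0.1, -0.6, 0.4]
gripper_width: 0.0541
```

Request:
send_rows(plan=[[[-0.01,0.22,0.16],[0,0,0]],[[-0.02,0.44,0.32],[0,0,0]],[[-0.03,0.67,0.48],[0,0,0]],[[-0.03,0.88,0.63],[0,0,0]],[[-0.03,0.88,0.63],[0,0,0]]])

```text
time_s: 4.05
tcp_pos: [0.5552, -0.0159, 0.2684]
eef_rot: [-13.5, 89.7, -3.4]
contact_force: [-1.2, 0.4, -0.4]
gripper_width: 0.0541
```

```bash
python3 plan.py .5545,-.0178,.118; python3 - <<'E'
from h import *
c=r.capture("side"); save(c,"s1.png"); print(capc(c,"yellow_bottle",.125,.15)); print(r.get_state()["qd"].round(2))
E
```

```text
at [ 0.5552 -0.0159  0.2684] yaw 10.07 turn_x 0.015
  call 1 / 2 [0.501, -0.005, -0.006] -> [ 0.555 -0.017  0.193]
  call 2 / 2 [0.501, -0.005, -0.006] -> [ 0.554 -0.018  0.118]
(array([ 5.522e-01, -1.640e-02,  1.590e-02,  1.306e-01,  1.430e+02]), array([ 0.5523, -0.0149,  0.1306]))
[-1.21 -0.95 -0.81  0.04 -0.07  0.07]
```

View pics/s1.png

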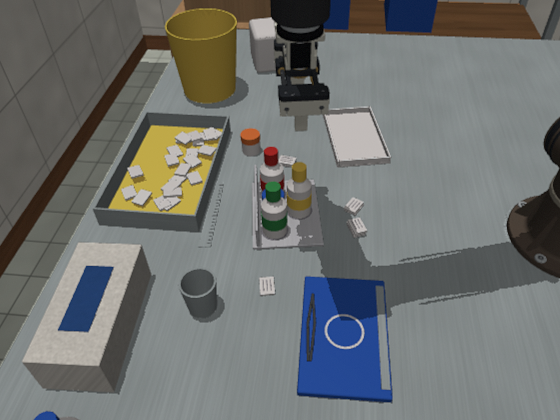

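Request:
send_rows(plan=[[[0.2,-0.01,-0.01],[0,0,0]],[[0.4,-0.01,-0.01],[0,0,0]],[[0.6,-0.01,-0.01],[0,0,0]],[[0.6,-0.01,-0.01],[0,0,0]],[[0.6,-0.01,-0.01],[0,0,0]]])

```text
time_s: 4.65
tcp_pos: [0.5525, -0.0215, 0.179]
eef_rot: [-35.1, 89.8, -25.2]
contact_force: [0.3, 0.0, 0.4]
gripper_width: 0.0536
```

```bash
python3 plan.py .5545,-.0178,.118
```

```text
at [ 0.5525 -0.0215  0.179 ] yaw 9.92 turn_x 0.012
  call 1 / 1 [0.407, 0.023, 0.016] -> [ 0.554 -0.018  0.118]
```

Request:
send_rows(plan=[[[0.1,0.02,0.015],[0,0,0]],[[0.2,0.023,0.016],[0,0,0]],[[0.3,0.023,0.016],[0,0,0]],[[0.4,0.023,0.016],[0,0,0]],[[0.4,0.023,0.016],[0,0,0]]])

```text
time_s: 5.15
tcp_pos: [0.5545, -0.0182, 0.1194]
eef_rot: [-38.7, 89.8, -28.8]
contact_force: [-1.0, -0.2, -0.2]
gripper_width: 0.0539
```

Request:
send_rows(plan=[[[0,0,0],[0,0,0]],[[0,0,0],[0,0,0]],[[0,0,0],[0,0,0]],[[0,0,0],[0,0,0]],[[0,0,0],[0,0,0]]], jaw=-1)

```text
time_s: 5.65
tcp_pos: [0.5551, -0.0182, 0.1203]
eef_rot: [-30.0, 89.7, -20.1]
contact_force: [0.2, -0.6, 5.6]
gripper_width: 0.0296
```

```bash
python3 plan.py .5545,-.0178,.265 .4345,-.302,.265 .4345,-.302,.115
```

```text
at [ 0.5551 -0.0182  0.1203] yaw 9.92 turn_x 0.012
  call 1 / 1 [-0.965, 0.001, 0.0] -> [ 0.554 -0.018  0.265]
  call 1 / 2 [-0.0, -0.864, -0.557] -> [ 0.494 -0.16   0.265]
  call 2 / 2 [-0.0, -0.864, -0.557] -> [ 0.434 -0.302  0.265]
  call 1 / 1 [1.0, 0.002, -0.004] -> [ 0.434 -0.302  0.115]
```

Request:
send_rows(plan=[[[-0.15,0,0],[0,0,0]],[[-0.4,0,0],[0,0,0]],[[-0.7,0,0],[0,0,0]],[[-0.95,0,0],[0,0,0]],[[-0.97,0,0],[0,0,0]]])

```text
time_s: 6.15
tcp_pos: [0.5566, -0.0177, 0.2711]
eef_rot: [-11.3, 89.3, -1.4]
contact_force: [0.9, 0.6, -2.5]
gripper_width: 0.0295
```

Request:
send_rows(plan=[[[0,-0.1,-0.05],[0,0,0]],[[0,-0.25,-0.13],[0,0,0]],[[0,-0.42,-0.21],[0,0,0]],[[0,-0.58,-0.29],[0,0,0]],[[0,-0.73,-0.37],[0,0,0]]])

```text
time_s: 6.65
tcp_pos: [0.5195, -0.1366, 0.2693]
eef_rot: [-10.5, 89.4, -0.6]
contact_force: [-0.1, -0.7, -1.8]
gripper_width: 0.0296
```

Request:
send_rows(plan=[[[0,-0.15,-0.08],[0,0,0]],[[0,-0.3,-0.15],[0,0,0]],[[0,-0.45,-0.23],[0,0,0]],[[0,-0.6,-0.3],[0,0,0]],[[0,-0.73,-0.37],[0,0,0]]])

```text
time_s: 7.15
tcp_pos: [0.4821, -0.2552, 0.2674]
eef_rot: [-4.5, 89.6, 5.5]
contact_force: [1.0, -0.4, -2.4]
gripper_width: 0.0295
```

```bash
python3 plan.py .449,-.3684,.267 .449,-.3684,.117; python3 -c "
from h import *
c=r.capture('side'); save(c,'s2.png')"
```

```text
at [ 0.4821 -0.2552  0.2674] yaw 9.92 turn_x 0.011
  call 1 / 1 [0.0, -0.705, -0.348] -> [ 0.449 -0.368  0.267]
  call 1 / 1 [1.0, 0.001, -0.008] -> [ 0.449 -0.368  0.117]
```

View pics/s2.png

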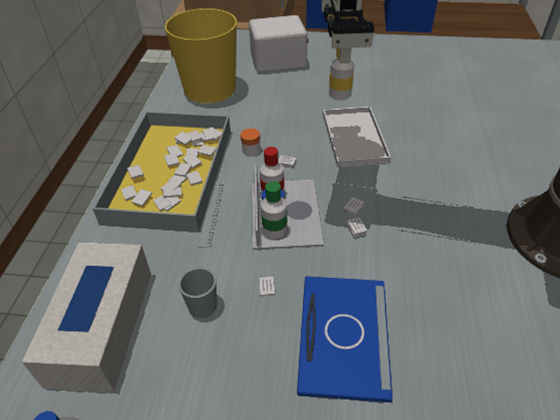

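Request:
send_rows(plan=[[[0,-0.2,-0.1],[0,0,0]],[[0,-0.4,-0.2],[0,0,0]],[[0,-0.6,-0.3],[0,0,0]],[[0,-0.69,-0.345],[0,0,0]],[[0,-0.69,-0.345],[0,0,0]]])

```text
time_s: 7.7
tcp_pos: [0.4465, -0.3694, 0.2656]
eef_rot: [4.5, 89.7, 14.2]
contact_force: [0.3, 0.8, -2.8]
gripper_width: 0.0295
```

Request:
send_rows(plan=[[[0.2,0,0],[0,0,0]],[[0.45,0,0],[0,0,0]],[[0.7,0,0],[0,0,0]],[[0.8,0,0],[0,0,0]],[[0.85,0,0],[0,0,0]]])

```text
time_s: 8.2
tcp_pos: [0.4459, -0.368, 0.1356]
eef_rot: [66.7, 89.8, 76.4]
contact_force: [1.3, -0.2, -2.1]
gripper_width: 0.0292
```

```bash
python3 plan.py .449,-.3684,.1168; python3 -c "
from h import *
c=r.capture('side'); save(c,'s3.png')
for n in('side','top'):
    c=r.capture(n)
    p=pts(c,r.trace(c,'yellow_bottle')[0]['mask']); p=p[(abs(p[:,0]-.45)<.06)]; print(n,np.percentile(p[:,2],[2,50,98]).round(3),np.median(p,0).round(3))"
```

```text
at [ 0.4459 -0.368   0.1356] yaw 9.74 turn_x 0.007
  call 1 / 1 [0.125, -0.007, 0.02] -> [ 0.449 -0.368  0.117]
side [0.026 0.073 0.117] [ 0.445 -0.347  0.073]Traceback (most recent call last):
  File "<string>", line 6, in <module>
    p=pts(c,r.trace(c,'yellow_bottle')[0]['mask']); p=p[(abs(p[:,0]-.45)<.06)]; print(n,np.percentile(p[:,2],[2,50,98]).round(3),np.median(p,0).round(3))
            ~~~~~~~~~~~~~~~~~~~~~~~~~~^^^
IndexError: list index out of range
```

View pics/s3.png

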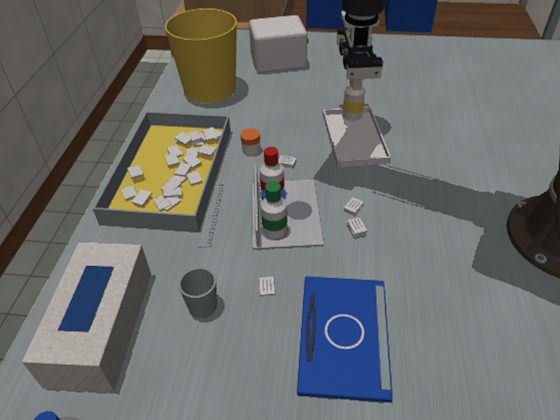

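Request:
send_rows(plan=[[[0.04,0,0],[0,0,0]],[[0.07,0,0],[0,0,0]],[[0.1,0,0],[0,0,0]],[[0.12,0,0],[0,0,0]],[[0.125,0,0],[0,0,0]]])

```text
time_s: 8.95
tcp_pos: [0.4477, -0.3694, 0.12]
eef_rot: [-4.1, 89.7, 5.6]
contact_force: [-0.8, 1.2, -2.3]
gripper_width: 0.0294
```

Request:
send_rows(plan=[[[0,0,0],[0,0,0]],[[0,0,0],[0,0,0]],[[0,0,0],[0,0,0]],[[0,0,0],[0,0,0]],[[0,0,0],[0,0,0]]])

```text
time_s: 9.45
tcp_pos: [0.4478, -0.3694, 0.1201]
eef_rot: [-5.1, 89.7, 4.7]
contact_force: [0.1, -0.8, -2.2]
gripper_width: 0.0295
```

Request:
send_rows(plan=[[[0.01,0,0],[0,0,0]],[[0.02,0,0],[0,0,0]],[[0.027,0,0],[0,0,0]],[[0.027,0,0],[0,0,0]],[[0.027,0,0],[0,0,0]]])

```text
time_s: 9.95
tcp_pos: [0.4479, -0.3694, 0.1163]
eef_rot: [-7.3, 89.7, 2.4]
contact_force: [-0.5, 1.0, 0.7]
gripper_width: 0.0295
```

Request:
send_rows(plan=[[[0,0,0],[0,0,0]],[[0,0,0],[0,0,0]],[[0,0,0],[0,0,0]],[[0,0,0],[0,0,0]],[[0,0,0],[0,0,0]]], jaw=0.1)

```text
time_s: 10.45
tcp_pos: [0.4479, -0.3695, 0.1163]
eef_rot: [-7.2, 89.7, 2.5]
contact_force: [0.3, -0.5, -0.3]
gripper_width: 0.0477
```

Request:
send_rows(plan=[[[-0.2,0,0],[0,0,0]],[[-0.5,0,0],[0,0,0]],[[-0.7,0,0],[0,0,0]],[[-0.8,0,0],[0,0,0]],[[-0.8,0,0],[0,0,0]]])

```text
time_s: 10.95
tcp_pos: [0.4483, -0.3701, 0.2392]
eef_rot: [-20.8, 89.4, -11.0]
contact_force: [0.5, -0.3, -0.2]
gripper_width: 0.048
```

```bash
python3 plan.py .617,-.0634,.24; python3 - <<'E'
from h import *
for n in("side","top"):
    c=r.capture(n)
    for t in["yellow_bottle","red_bottle"]: print(n,t,capc(c,t,.12,.15))
E
```

```text
at [ 0.4483 -0.3701  0.2392] yaw 9.76 turn_x 0.008
  call 1 / 2 [0.001, 0.912, 0.727] -> [ 0.533 -0.217  0.24 ]
  call 2 / 2 [0.001, 0.912, 0.727] -> [ 0.617 -0.063  0.24 ]
side yellow_bottle (array([ 4.454e-01, -3.681e-01,  1.710e-02,  1.260e-01,  8.600e+01]), array([ 0.4449, -0.3642,  0.126 ]))
side red_bottle (array([ 6.154e-01, -6.190e-02,  1.660e-02,  1.293e-01,  1.540e+02]), array([ 0.6151, -0.0585,  0.1293]))
top yellow_bottle None
top red_bottle (array([ 6.190e-01, -6.390e-02,  1.500e-02,  1.322e-01,  2.390e+02]), array([ 0.6188, -0.0635,  0.1322]))
```

Request:
send_rows(plan=[[[0,0.22,0.18],[0,0,0]],[[0,0.45,0.36],[0,0,0]],[[0,0.68,0.54],[0,0,0]],[[0,0.91,0.725],[0,0,0]],[[0,0.91,0.725],[0,0,0]]])

```text
time_s: 11.75
tcp_pos: [0.5328, -0.2127, 0.2347]
eef_rot: [14.3, 89.8, 24.3]
contact_force: [-0.8, -0.5, -0.1]
gripper_width: 0.0485
```

Request:
send_rows(plan=[[[0,0.22,0.18],[0,0,0]],[[0,0.45,0.36],[0,0,0]],[[0,0.68,0.54],[0,0,0]],[[0,0.89,0.71],[0,0,0]],[[0,0.89,0.71],[0,0,0]]])

```text
time_s: 12.25
tcp_pos: [0.6163, -0.0594, 0.2337]
eef_rot: [24.6, 89.9, 34.8]
contact_force: [-0.0, -0.7, -0.3]
gripper_width: 0.0481
```

```bash
python3 plan.py .617,-.0634,.17 .617,-.0634,.119
```

```text
at [ 0.6163 -0.0594  0.2337] yaw 10.16 turn_x 0.017
  call 1 / 1 [0.425, -0.028, -0.001] -> [ 0.617 -0.063  0.17 ]
  call 1 / 1 [0.34, -0.0, -0.001] -> [ 0.617 -0.063  0.119]
```

Request:
send_rows(plan=[[[0.2,-0.02,0],[0,0,0]],[[0.42,-0.028,0],[0,0,0]],[[0.42,-0.028,0],[0,0,0]],[[0.42,-0.028,0],[0,0,0]],[[0.42,-0.028,0],[0,0,0]]])

```text
time_s: 12.75
tcp_pos: [0.618, -0.0638, 0.1724]
eef_rot: [5.5, 89.8, 15.7]
contact_force: [1.0, 0.6, 0.3]
gripper_width: 0.0481
```

```bash
python3 plan.py .617,-.0634,.119
```

```text
at [ 0.618  -0.0638  0.1724] yaw 10.16 turn_x 0.017
  call 1 / 1 [0.356, 0.004, -0.008] -> [ 0.617 -0.063  0.119]
```

Descend, grip, lift.

Request:
send_rows(plan=[[[0.12,0,-0.005],[0,0,0]],[[0.24,0,-0.005],[0,0,0]],[[0.36,0,-0.005],[0,0,0]],[[0.36,0,-0.005],[0,0,0]],[[0.36,0,-0.005],[0,0,0]]])

```text
time_s: 13.25
tcp_pos: [0.6183, -0.064, 0.12]
eef_rot: [-0.4, 89.7, 9.7]
contact_force: [-0.4, -0.2, -0.8]
gripper_width: 0.0482
```

Request:
send_rows(plan=[[[0,0,0],[0,0,0]],[[0,0,0],[0,0,0]],[[0,0,0],[0,0,0]],[[0,0,0],[0,0,0]],[[0,0,0],[0,0,0]]], jaw=-1)

```text
time_s: 13.75
tcp_pos: [0.6189, -0.0638, 0.121]
eef_rot: [-1.5, 89.6, 8.7]
contact_force: [-0.5, 0.3, 6.4]
gripper_width: 0.0293
```

Request:
send_rows(plan=[[[-0.15,0,0],[0,0,0]],[[-0.4,0,0],[0,0,0]],[[-0.7,0,0],[0,0,0]],[[-0.95,0,0],[0,0,0]],[[-0.97,0,0],[0,0,0]]])

```text
time_s: 14.25
tcp_pos: [0.62, -0.0642, 0.2724]
eef_rot: [-5.8, 89.1, 4.4]
contact_force: [0.6, 0.1, -0.9]
gripper_width: 0.0296
```

```bash
python3 plan.py .4345,-.302,.265
```

```text
at [ 0.62   -0.0642  0.2724] yaw 10.23 turn_x 0.018
  call 1 / 2 [0.014, -0.67, -0.75] -> [ 0.527 -0.183  0.269]
  call 2 / 2 [0.014, -0.67, -0.75] -> [ 0.434 -0.302  0.265]
```

Request:
send_rows(plan=[[[0.01,-0.1,-0.11],[0,0,0]],[[0.01,-0.24,-0.27],[0,0,0]],[[0.01,-0.38,-0.43],[0,0,0]],[[0.01,-0.53,-0.59],[0,0,0]],[[0.01,-0.67,-0.75],[0,0,0]]])

```text
time_s: 14.75
tcp_pos: [0.5251, -0.1842, 0.2678]
eef_rot: [-3.6, 89.2, 6.7]
contact_force: [0.3, -0.0, -1.1]
gripper_width: 0.0297
```

Request:
send_rows(plan=[[[0.01,-0.16,-0.18],[0,0,0]],[[0.01,-0.32,-0.36],[0,0,0]],[[0.01,-0.48,-0.54],[0,0,0]],[[0.01,-0.66,-0.74],[0,0,0]],[[0.01,-0.66,-0.74],[0,0,0]]])

```text
time_s: 15.25
tcp_pos: [0.4297, -0.3036, 0.2636]
eef_rot: [1.5, 89.3, 11.5]
contact_force: [0.3, -0.5, -0.9]
gripper_width: 0.0292
```

```bash
python3 plan.py .4345,-.302,.265 .4345,-.302,.135
```

```text
at [ 0.4297 -0.3036  0.2636] yaw 10.01 turn_x 0.014
  call 1 / 1 [-0.009, 0.005, 0.034] -> [ 0.434 -0.302  0.265]
  call 1 / 1 [0.867, -0.0, -0.01] -> [ 0.434 -0.302  0.135]
```

Request:
send_rows(plan=[[[0.2,0,0.03],[0,0,0]],[[0.45,0,0.03],[0,0,0]],[[0.7,0,0.03],[0,0,0]],[[0.85,0,0.03],[0,0,0]],[[0.85,0,0.03],[0,0,0]]])

```text
time_s: 15.75
tcp_pos: [0.4323, -0.3015, 0.1321]
eef_rot: [44.7, 89.6, 54.7]
contact_force: [-0.2, 0.0, -0.3]
gripper_width: 0.0296
```

Request:
send_rows(plan=[[[0.02,0,0],[0,0,0]],[[0.04,0,0],[0,0,0]],[[0.06,0,0],[0,0,0]],[[0.08,0,0],[0,0,0]],[[0.08,0,0],[0,0,0]]])

```text
time_s: 16.25
tcp_pos: [0.4324, -0.3015, 0.1203]
eef_rot: [41.1, 89.6, 51.1]
contact_force: [0.2, 0.1, -1.4]
gripper_width: 0.0298
```

Request:
send_rows(plan=[[[0.01,0,0],[0,0,0]],[[0.02,0,0],[0,0,0]],[[0.022,0,0],[0,0,0]],[[0.022,0,0],[0,0,0]],[[0.022,0,0],[0,0,0]]])

```text
time_s: 16.75
tcp_pos: [0.4325, -0.3015, 0.1171]
eef_rot: [39.5, 89.6, 49.5]
contact_force: [-1.1, -0.2, 1.0]
gripper_width: 0.0292
```

Request:
send_rows(plan=[[[0.003,0,0],[0,0,0]],[[0.003,0,0],[0,0,0]],[[0.003,0,0],[0,0,0]],[[0.003,0,0],[0,0,0]],[[0.003,0,0],[0,0,0]]], jaw=0.1)

```text
time_s: 17.25
tcp_pos: [0.4326, -0.3015, 0.1167]
eef_rot: [38.8, 89.6, 48.8]
contact_force: [0.6, -0.3, 0.2]
gripper_width: 0.0478
```

Request:
send_rows(plan=[[[-0.2,0,0],[0,0,0]],[[-0.5,0,0],[0,0,0]],[[-0.75,0,0],[0,0,0]],[[-0.85,0,0],[0,0,0]],[[-0.85,0,0],[0,0,0]]])

```text
time_s: 17.75
tcp_pos: [0.4332, -0.3027, 0.2472]
eef_rot: [8.3, 89.4, 18.3]
contact_force: [0.6, 0.3, -0.4]
gripper_width: 0.0482
```

```bash
python3 plan.py .5992,.0452,.24; python3 - <<'E'
from h import *
for n in("side","top"):
    c=r.capture(n)
    for t in["yellow_bottle","red_bottle","green_bottle"]: print(n,t,capc(c,t,.12,.15))
    print(n,capc(c,"jar",.045,.07))
E
```

```text
at [ 0.4332 -0.3027  0.2472] yaw 9.98 turn_x 0.013
  call 1 / 3 [0.022, 0.697, 0.497] -> [ 0.489 -0.187  0.245]
  call 2 / 3 [0.022, 0.697, 0.497] -> [ 0.544 -0.071  0.242]
  call 3 / 3 [0.022, 0.697, 0.497] -> [0.599 0.045 0.24 ]
side yellow_bottle (array([ 4.450e-01, -3.675e-01,  1.660e-02,  1.257e-01,  8.200e+01]), array([ 0.4446, -0.365 ,  0.1257]))
side red_bottle (array([ 4.290e-01, -2.995e-01,  1.800e-02,  1.258e-01,  9.100e+01]), array([ 0.4299, -0.2955,  0.1258]))
side green_bottle (array([5.977e-01, 4.700e-02, 1.590e-02, 1.295e-01, 1.860e+02]), array([0.5969, 0.0496, 0.1295]))
side None
top yellow_bottle None
top red_bottle None
top green_bottle (array([6.009e-01, 4.440e-02, 1.500e-02, 1.324e-01, 2.340e+02]), array([0.6006, 0.0442, 0.1324]))
top (array([ 6.103e-01, -9.600e-03,  2.400e-02,  6.020e-02,  5.130e+02]), array([ 0.6095, -0.01  ,  0.0602]))
```

Request:
send_rows(plan=[[[0,0.15,0.1],[0,0,0]],[[0,0.32,0.23],[0,0,0]],[[0,0.5,0.36],[0,0,0]],[[0,0.7,0.5],[0,0,0]],[[0,0.9,0.64],[0,0,0]]])

```text
time_s: 18.75
tcp_pos: [0.5034, -0.1513, 0.2446]
eef_rot: [48.1, 89.7, 58.0]
contact_force: [0.4, -0.2, 0.0]
gripper_width: 0.0484
```

Request:
send_rows(plan=[[[0,0.22,0.16],[0,0,0]],[[0,0.44,0.32],[0,0,0]],[[0,0.66,0.48],[0,0,0]],[[0,0.82,0.59],[0,0,0]],[[0,0.92,0.66],[0,0,0]]])

```text
time_s: 19.25
tcp_pos: [0.5779, 0.0038, 0.2452]
eef_rot: [50.8, 89.7, 60.8]
contact_force: [-0.2, 0.1, 0.1]
gripper_width: 0.0482
```

```bash
python3 plan.py .5992,.0452,.17 .5992,.0452,.119
```

```text
at [0.5779 0.0038 0.2452] yaw 10.03 turn_x 0.014
  call 1 / 1 [0.503, 0.245, 0.186] -> [0.599 0.045 0.17 ]
  call 1 / 1 [0.34, -0.002, -0.001] -> [0.599 0.045 0.119]
```

Request:
send_rows(plan=[[[0.1,0.15,0.11],[0,0,0]],[[0.3,0.235,0.18],[0,0,0]],[[0.5,0.235,0.18],[0,0,0]],[[0.5,0.235,0.18],[0,0,0]],[[0.5,0.235,0.18],[0,0,0]]])

```text
time_s: 19.75
tcp_pos: [0.5985, 0.043, 0.1707]
eef_rot: [55.8, 89.7, 65.8]
contact_force: [1.5, -0.2, 0.3]
gripper_width: 0.0486
```

```bash
python3 plan.py .5992,.0452,.119
```

```text
at [0.5985 0.043  0.1707] yaw 10.03 turn_x 0.014
  call 1 / 1 [0.345, 0.012, 0.006] -> [0.599 0.045 0.119]
```

Request:
send_rows(plan=[[[0.12,0.012,0.006],[0,0,0]],[[0.24,0.012,0.006],[0,0,0]],[[0.345,0.012,0.006],[0,0,0]],[[0.345,0.012,0.006],[0,0,0]],[[0.345,0.012,0.006],[0,0,0]]])

```text
time_s: 20.25
tcp_pos: [0.6001, 0.0449, 0.1208]
eef_rot: [37.7, 89.7, 47.8]
contact_force: [0.4, 0.8, -0.2]
gripper_width: 0.0481
```

Request:
send_rows(plan=[[[0,0,0],[0,0,0]],[[0,0,0],[0,0,0]],[[0,0,0],[0,0,0]],[[0,0,0],[0,0,0]],[[0,0,0],[0,0,0]]], jaw=-1)

```text
time_s: 20.75
tcp_pos: [0.6006, 0.0449, 0.1218]
eef_rot: [29.2, 89.6, 39.2]
contact_force: [-1.3, -0.2, 5.2]
gripper_width: 0.0295
```

Request:
send_rows(plan=[[[-0.15,0,0],[0,0,0]],[[-0.4,0,0],[0,0,0]],[[-0.7,0,0],[0,0,0]],[[-0.95,0,0],[0,0,0]],[[-0.97,0,0],[0,0,0]]])

```text
time_s: 21.25
tcp_pos: [0.602, 0.0447, 0.2729]
eef_rot: [14.5, 89.2, 24.6]
contact_force: [1.5, 0.5, -2.0]
gripper_width: 0.0292
```

```bash
python3 plan.py .42,-.2336,.265
```

```text
at [0.602  0.0447 0.2729] yaw 10.08 turn_x 0.015
  call 1 / 2 [0.013, -0.807, -0.76] -> [ 0.511 -0.094  0.269]
  call 2 / 2 [0.013, -0.807, -0.76] -> [ 0.42  -0.234  0.265]
```

Request:
send_rows(plan=[[[0.01,-0.11,-0.1],[0,0,0]],[[0.01,-0.28,-0.26],[0,0,0]],[[0.01,-0.46,-0.43],[0,0,0]],[[0.01,-0.64,-0.6],[0,0,0]],[[0.01,-0.81,-0.76],[0,0,0]]])

```text
time_s: 21.75
tcp_pos: [0.5088, -0.0962, 0.2679]
eef_rot: [19.6, 89.3, 29.7]
contact_force: [0.4, -1.2, -1.5]
gripper_width: 0.0296
```

Request:
send_rows(plan=[[[0.01,-0.2,-0.18],[0,0,0]],[[0.01,-0.4,-0.36],[0,0,0]],[[0.01,-0.6,-0.55],[0,0,0]],[[0.01,-0.79,-0.74],[0,0,0]],[[0.01,-0.79,-0.74],[0,0,0]]])

```text
time_s: 22.25
tcp_pos: [0.4163, -0.2348, 0.2633]
eef_rot: [29.8, 89.4, 39.6]
contact_force: [-0.2, 0.5, -2.0]
gripper_width: 0.0295
```

```bash
python3 plan.py .42,-.2336,.265 .42,-.2336,.135
```

```text
at [ 0.4163 -0.2348  0.2633] yaw 9.85 turn_x 0.01
  call 1 / 1 [-0.011, 0.004, 0.026] -> [ 0.42  -0.234  0.265]
  call 1 / 1 [0.867, -0.005, -0.008] -> [ 0.42  -0.234  0.135]
```

Request:
send_rows(plan=[[[0.15,0,0.02],[0,0,0]],[[0.4,0,0.02],[0,0,0]],[[0.65,0,0.02],[0,0,0]],[[0.83,0,0.02],[0,0,0]],[[0.83,0,0.02],[0,0,0]]])

```text
time_s: 22.75
tcp_pos: [0.4166, -0.2326, 0.1346]
eef_rot: [82.2, 89.5, 92.0]
contact_force: [-0.7, 0.0, -1.3]
gripper_width: 0.0295
```

Request:
send_rows(plan=[[[0.02,0,0],[0,0,0]],[[0.04,0,0],[0,0,0]],[[0.06,0,0],[0,0,0]],[[0.08,0,0],[0,0,0]],[[0.08,0,0],[0,0,0]]])

```text
time_s: 23.25
tcp_pos: [0.4167, -0.2325, 0.1228]
eef_rot: [78.1, 89.5, 87.9]
contact_force: [-0.3, 0.3, -1.8]
gripper_width: 0.0296
```

Request:
send_rows(plan=[[[0.01,0,0],[0,0,0]],[[0.02,0,0],[0,0,0]],[[0.03,0,0],[0,0,0]],[[0.034,0,0],[0,0,0]],[[0.034,0,0],[0,0,0]]])

```text
time_s: 23.75
tcp_pos: [0.4168, -0.2325, 0.1179]
eef_rot: [76.9, 89.5, 86.7]
contact_force: [-1.1, 0.2, 2.1]
gripper_width: 0.0294
```

Request:
send_rows(plan=[[[0.002,0,0],[0,0,0]],[[0.002,0,0],[0,0,0]],[[0.002,0,0],[0,0,0]],[[0.002,0,0],[0,0,0]],[[0.002,0,0],[0,0,0]]], jaw=0.1)

```text
time_s: 24.25
tcp_pos: [0.4169, -0.2325, 0.1176]
eef_rot: [76.7, 89.5, 86.5]
contact_force: [-0.6, -0.4, -0.2]
gripper_width: 0.0483
```

Request:
send_rows(plan=[[[-0.2,0,0],[0,0,0]],[[-0.5,0,0],[0,0,0]],[[-0.75,0,0],[0,0,0]],[[-0.85,0,0],[0,0,0]],[[-0.85,0,0],[0,0,0]]])

```text
time_s: 24.75
tcp_pos: [0.4181, -0.234, 0.2479]
eef_rot: [43.3, 89.5, 53.1]
contact_force: [0.6, -0.6, -0.5]
gripper_width: 0.0482
```

```bash
python3 plan.py .6085,-.009,.18; python3 - <<'E'
from h import *
for n in("side","top"):
    c=r.capture(n); save(c,"tray_"+n+".png")
    for t in["yellow_bottle","red_bottle","green_bottle"]: print(n,t,capc(c,t,.12,.15))
    print(n,capc(c,"jar",.045,.07))
E
```

```text
at [ 0.4181 -0.234   0.2479] yaw 9.82 turn_x 0.009
  call 1 / 2 [0.236, 0.629, 0.752] -> [ 0.513 -0.122  0.214]
  call 2 / 2 [0.236, 0.629, 0.752] -> [ 0.608 -0.009  0.18 ]
side yellow_bottle (array([ 4.418e-01, -3.657e-01,  1.880e-02,  1.260e-01,  8.500e+01]), array([ 0.4449, -0.3643,  0.126 ]))
side red_bottle (array([ 4.282e-01, -2.970e-01,  1.750e-02,  1.260e-01,  9.700e+01]), array([ 0.429 , -0.2959,  0.126 ]))
side green_bottle (array([ 4.112e-01, -2.287e-01,  1.620e-02,  1.257e-01,  1.020e+02]), array([ 0.413 , -0.2265,  0.1257]))
side (array([ 6.055e-01, -7.800e-03,  2.540e-02,  5.740e-02,  3.750e+02]), array([ 0.6056, -0.003 ,  0.0574]))
top yellow_bottle None
top red_bottle None
top green_bottle None
top (array([ 6.095e-01, -9.900e-03,  2.330e-02,  6.030e-02,  4.860e+02]), array([ 0.6088, -0.01  ,  0.0603]))
```

View pics/tray_side.png

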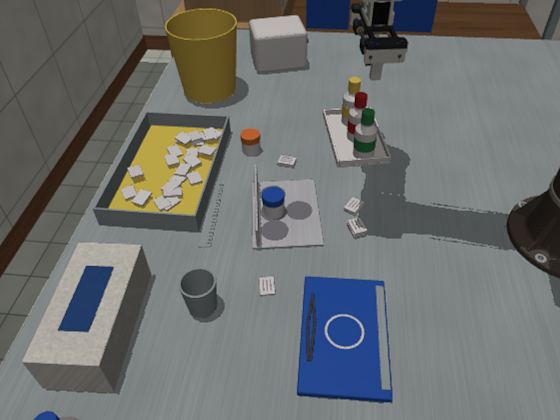

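Request:
send_rows(plan=[[[0.04,0.12,0.15],[0,0,0]],[[0.08,0.25,0.3],[0,0,0]],[[0.13,0.38,0.45],[0,0,0]],[[0.18,0.5,0.6],[0,0,0]],[[0.236,0.629,0.752],[0,0,0]]], jaw=0.7)

```text
time_s: 25.75
tcp_pos: [0.5125, -0.1202, 0.2099]
eef_rot: [82.5, 89.5, 92.3]
contact_force: [0.5, 0.6, 0.9]
gripper_width: 0.0739
```

Request:
send_rows(plan=[[[0.06,0.16,0.19],[0,0,0]],[[0.12,0.32,0.38],[0,0,0]],[[0.18,0.48,0.57],[0,0,0]],[[0.22,0.62,0.74],[0,0,0]],[[0.22,0.62,0.74],[0,0,0]]])

```text
time_s: 26.25
tcp_pos: [0.6077, -0.0068, 0.1758]
eef_rot: [94.7, 89.5, 104.7]
contact_force: [0.3, 0.0, -1.1]
gripper_width: 0.0743
```

```bash
python3 plan.py .608,-.009,.1 .608,-.009,.05
```

```text
at [ 0.6077 -0.0068  0.1758] yaw 9.94 turn_x 0.012
  call 1 / 1 [0.505, -0.019, -0.001] -> [ 0.608 -0.009  0.1  ]
  call 1 / 1 [0.333, -0.003, 0.0] -> [ 0.608 -0.009  0.05 ]
```

Request:
send_rows(plan=[[[0.15,-0.01,0],[0,0,0]],[[0.3,-0.015,0],[0,0,0]],[[0.5,-0.015,0],[0,0,0]],[[0.5,-0.015,0],[0,0,0]],[[0.5,-0.015,0],[0,0,0]]])

```text
time_s: 26.75
tcp_pos: [0.6078, -0.0088, 0.1009]
eef_rot: [104.1, 89.5, 114.1]
contact_force: [0.7, 0.3, 0.6]
gripper_width: 0.0744
```

```bash
python3 plan.py .608,-.009,.05
```

```text
at [ 0.6078 -0.0088  0.1009] yaw 9.94 turn_x 0.012
  call 1 / 1 [0.339, -0.004, 0.001] -> [ 0.608 -0.009  0.05 ]
```

Request:
send_rows(plan=[[[0.1,0,0],[0,0,0]],[[0.2,0,0],[0,0,0]],[[0.3,0,0],[0,0,0]],[[0.34,0,0],[0,0,0]],[[0.34,0,0],[0,0,0]]])

```text
time_s: 27.25
tcp_pos: [0.6076, -0.0085, 0.0499]
eef_rot: [107.1, 89.5, 117.1]
contact_force: [0.3, 0.2, 0.8]
gripper_width: 0.0743
```

Request:
send_rows(plan=[[[0,0,0],[0,0,0]],[[0,0,0],[0,0,0]],[[0,0,0],[0,0,0]],[[0,0,0],[0,0,0]],[[0,0,0],[0,0,0]]], jaw=-1)

```text
time_s: 27.75
tcp_pos: [0.6079, -0.0085, 0.0504]
eef_rot: [101.7, 89.6, 111.7]
contact_force: [-0.4, -0.1, 3.0]
gripper_width: 0.0472
```

Request:
send_rows(plan=[[[-0.1,0,0],[0,0,0]],[[-0.3,0,0],[0,0,0]],[[-0.55,0,0],[0,0,0]],[[-0.75,0,0],[0,0,0]],[[-0.75,0,0],[0,0,0]]])

```text
time_s: 28.25
tcp_pos: [0.6107, -0.0089, 0.1678]
eef_rot: [50.6, 89.4, 60.6]
contact_force: [0.7, -0.3, -1.0]
gripper_width: 0.0474
```

```bash
python3 plan.py .449,.275,.165; python3 - <<'E'
from h import *
for n in("side","top"):
    c=r.capture(n); hsv=cv2.cvtColor(c["color"],cv2.COLOR_RGB2HSV)
    w=(hsv[...,1]<110)&(hsv[...,2]>120)&(c["range_z"]>0); q=pts(c,w); 
    d=np.linalg.norm(q[:,:2]-[.449,.275],axis=1); q=q[d<.042]
    print("ring",n,len(q),cv2.fitEllipse(q[:,:2].astype(np.float32)) if len(q)>8 else 0)
E
```

```text
at [ 0.6107 -0.0089  0.1678] yaw 10.0 turn_x 0.013
  call 1 / 3 [0.01, 0.684, -0.244] -> [0.557 0.086 0.167]
  call 2 / 3 [0.01, 0.684, -0.244] -> [0.503 0.18  0.166]
  call 3 / 3 [0.01, 0.684, -0.244] -> [0.449 0.275 0.165]
ring side 334 ((0.4477473497390747, 0.27423354983329773), (0.06427548080682755, 0.06495444476604462), 170.61605834960938)
ring top 0 0
```

Request:
send_rows(plan=[[[0,0.15,-0.05],[0,0,0]],[[0,0.35,-0.12],[0,0,0]],[[0,0.57,-0.2],[0,0,0]],[[0,0.78,-0.28],[0,0,0]],[[0,1.0,-0.36],[0,0,0]]])

```text
time_s: 28.85
tcp_pos: [0.5275, 0.1298, 0.1631]
eef_rot: [111.6, 89.5, 121.5]
contact_force: [0.1, 0.6, -1.2]
gripper_width: 0.0476
```

Request:
send_rows(plan=[[[0,0.22,-0.08],[0,0,0]],[[0,0.44,-0.16],[0,0,0]],[[0,0.66,-0.24],[0,0,0]],[[0,0.88,-0.32],[0,0,0]],[[0,0.95,-0.34],[0,0,0]]])

```text
time_s: 29.35
tcp_pos: [0.4508, 0.263, 0.163]
eef_rot: [126.0, 89.5, 136.0]
contact_force: [0.4, -1.2, -1.8]
gripper_width: 0.0471
```

```bash
python3 plan.py .449,.2745,.1 .449,.2745,.06
```

```text
at [0.4508 0.263  0.163 ] yaw 10.02 turn_x 0.014
  call 1 / 1 [0.42, 0.075, 0.003] -> [0.449 0.274 0.1  ]
  call 1 / 1 [0.267, -0.002, 0.001] -> [0.449 0.274 0.06 ]
```

Request:
send_rows(plan=[[[0.1,0.06,0],[0,0,0]],[[0.25,0.07,0],[0,0,0]],[[0.4,0.07,0],[0,0,0]],[[0.42,0.07,0],[0,0,0]],[[0.42,0.07,0],[0,0,0]]])

```text
time_s: 29.85
tcp_pos: [0.4483, 0.2728, 0.0991]
eef_rot: [147.7, 89.5, 157.7]
contact_force: [0.7, -0.1, -0.0]
gripper_width: 0.0474
```

```bash
python3 plan.py .449,.2745,.062; python3 -c "
from h import *
c=r.capture('side'); save(c,'s5.png')"
```

```text
at [0.4483 0.2728 0.0991] yaw 10.01 turn_x 0.014
  call 1 / 1 [0.247, 0.009, 0.008] -> [0.449 0.274 0.062]
```

View pics/s5.png

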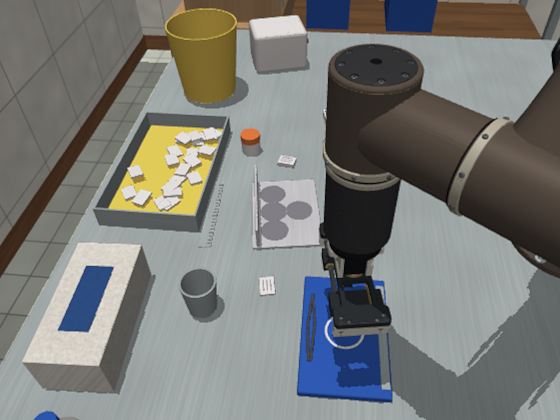

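Request:
send_rows(plan=[[[0.06,0.009,0.008],[0,0,0]],[[0.13,0.009,0.008],[0,0,0]],[[0.2,0.009,0.008],[0,0,0]],[[0.24,0.009,0.008],[0,0,0]],[[0.245,0.009,0.008],[0,0,0]]])

```text
time_s: 30.4
tcp_pos: [0.4491, 0.2745, 0.0621]
eef_rot: [147.3, 89.5, 157.3]
contact_force: [0.1, 1.1, -1.4]
gripper_width: 0.0474
```

Request:
send_rows(plan=[[[0.01,0,0],[0,0,0]],[[0.02,0,0],[0,0,0]],[[0.025,0,0],[0,0,0]],[[0.025,0,0],[0,0,0]],[[0.025,0,0],[0,0,0]]])

```text
time_s: 30.9
tcp_pos: [0.4491, 0.2747, 0.0586]
eef_rot: [144.9, 89.5, 154.9]
contact_force: [0.1, -0.7, -1.1]
gripper_width: 0.0473
```

Request:
send_rows(plan=[[[0.005,0,0],[0,0,0]],[[0.01,0,0],[0,0,0]],[[0.01,0,0],[0,0,0]],[[0.01,0,0],[0,0,0]],[[0.01,0,0],[0,0,0]]])

```text
time_s: 31.4
tcp_pos: [0.4492, 0.2747, 0.0574]
eef_rot: [142.1, 89.5, 152.2]
contact_force: [-2.3, -0.4, 5.0]
gripper_width: 0.0469
```

Request:
send_rows(plan=[[[0,0,0],[0,0,0]],[[0,0,0],[0,0,0]],[[0,0,0],[0,0,0]],[[0,0,0],[0,0,0]],[[0,0,0],[0,0,0]]], jaw=0.6)

```text
time_s: 31.9
tcp_pos: [0.4492, 0.2747, 0.0573]
eef_rot: [143.6, 89.5, 153.7]
contact_force: [-0.0, 0.5, -0.2]
gripper_width: 0.0699
```

Request:
send_rows(plan=[[[-0.1,0,0],[0,0,0]],[[-0.35,0,0],[0,0,0]],[[-0.65,0,0],[0,0,0]],[[-0.95,0,0],[0,0,0]],[[-1,0,0],[0,0,0]]])

```text
time_s: 32.4
tcp_pos: [0.4524, 0.2759, 0.2131]
eef_rot: [82.4, 89.4, 92.5]
contact_force: [0.5, -0.2, -0.5]
gripper_width: 0.0706
```

```bash
python3 plan.py .4169,-.2325,.23
```

```text
at [0.4524 0.2759 0.2131] yaw 10.07 turn_x 0.015
  call 1 / 4 [-0.036, -0.824, -0.206] -> [0.443 0.149 0.217]
  call 2 / 4 [-0.036, -0.824, -0.206] -> [0.435 0.022 0.222]
  call 3 / 4 [-0.036, -0.824, -0.206] -> [ 0.426 -0.105  0.226]
  call 4 / 4 [-0.036, -0.824, -0.206] -> [ 0.417 -0.233  0.23 ]
```

Request:
send_rows(plan=[[[-0.02,-0.15,-0.04],[0,0,0]],[[-0.03,-0.33,-0.07],[0,0,0]],[[-0.04,-0.53,-0.1],[0,0,0]],[[-0.05,-0.74,-0.14],[0,0,0]],[[-0.06,-0.96,-0.18],[0,0,0]]], jaw=0.1)

```text
time_s: 32.9
tcp_pos: [0.4506, 0.1283, 0.2204]
eef_rot: [83.3, 89.4, 93.4]
contact_force: [0.8, -0.9, -0.3]
gripper_width: 0.0485
```

Request:
send_rows(plan=[[[-0.01,-0.22,-0.05],[0,0,0]],[[-0.02,-0.44,-0.1],[0,0,0]],[[-0.03,-0.66,-0.15],[0,0,0]],[[-0.04,-0.88,-0.2],[0,0,0]],[[-0.04,-1.0,-0.24],[0,0,0]]])

```text
time_s: 33.4
tcp_pos: [0.441, -0.0277, 0.2249]
eef_rot: [82.9, 89.4, 92.9]
contact_force: [0.4, 0.1, -0.2]
gripper_width: 0.0481
```

Request:
send_rows(plan=[[[-0.01,-0.2,-0.05],[0,0,0]],[[-0.02,-0.4,-0.1],[0,0,0]],[[-0.02,-0.6,-0.15],[0,0,0]],[[-0.02,-0.72,-0.18],[0,0,0]],[[-0.02,-0.8,-0.2],[0,0,0]]])

```text
time_s: 33.9
tcp_pos: [0.432, -0.1523, 0.2263]
eef_rot: [85.2, 89.4, 95.1]
contact_force: [0.1, -1.1, -0.3]
gripper_width: 0.0481
```

```bash
python3 plan.py .4169,-.2325,.18; python3 - <<'E'
from h import *
for n in("side","top"):
    c=r.capture(n); save(c,"j_"+n+".png"); print(n,capc(c,"jar",.055,.08))
    for t in["yellow_bottle","red_bottle","green_bottle"]: print(n,t,capc(c,t,.12,.15))
    hsv=cv2.cvtColor(c["color"],cv2.COLOR_RGB2HSV)
    w=(hsv[...,1]<110)&(hsv[...,2]>120)&(c["range_z"]>0); q=pts(c,w); d=np.linalg.norm(q[:,:2]-[.449,.275],axis=1); q=q[(d<.045)&(q[:,2]<.025)]
    print("ring",len(q),cv2.minEnclosingCircle(q[:,:2].astype(np.float32)))
a=cv2.imread("pics/j_side.png")[250:420,250:450]; b=cv2.imread("pics/j_top.png")[200:370,50:250]
cv2.imwrite("pics/jboth.png",cv2.resize(np.hstack([a,b]),None,fx=2,fy=2))
E
```

```text
at [ 0.432  -0.1523  0.2263] yaw 9.95 turn_x 0.012
  call 1 / 1 [0.304, -0.512, -0.192] -> [ 0.417 -0.232  0.18 ]
side (array([4.481e-01, 2.766e-01, 2.410e-02, 6.590e-02, 6.530e+02]), array([0.4484, 0.2794, 0.0659]))
side yellow_bottle None
side red_bottle (array([ 4.350e-01, -2.923e-01,  1.140e-02,  1.243e-01,  3.100e+01]), array([ 0.4342, -0.2889,  0.1243]))
side green_bottle (array([ 4.132e-01, -2.267e-01,  1.450e-02,  1.258e-01,  8.000e+01]), array([ 0.4126, -0.2244,  0.1258]))
ring 240 ((0.4476233720779419, 0.27505478262901306), 0.035128384828567505)
top (array([4.521e-01, 2.732e-01, 2.390e-02, 6.720e-02, 5.270e+02]), array([0.4519, 0.2724, 0.0672]))
top yellow_bottle None
top red_bottle None
top green_bottle None
ring 145 ((0.4503246247768402, 0.274321973323822), 0.03503024950623512)
```

View pics/jboth.png

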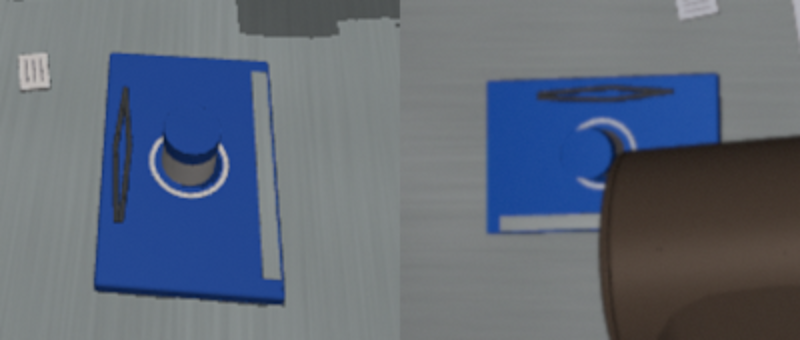

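Request:
send_rows(plan=[[[0.0,-0.15,-0.06],[0,0,0]],[[0.0,-0.35,-0.13],[0,0,0]],[[0.1,-0.49,-0.185],[0,0,0]],[[0.3,-0.5,-0.185],[0,0,0]],[[0.3,-0.5,-0.185],[0,0,0]]])

```text
time_s: 34.9
tcp_pos: [0.416, -0.2285, 0.1779]
eef_rot: [108.0, 89.3, 118.0]
contact_force: [-0.8, 0.7, 0.7]
gripper_width: 0.0484
```

```bash
python3 plan.py .4169,-.2325,.1172
```

```text
at [ 0.416  -0.2285  0.1779] yaw 9.99 turn_x 0.013
  call 1 / 1 [0.404, -0.032, 0.003] -> [ 0.417 -0.232  0.117]
```

Request:
send_rows(plan=[[[0.0,-0.02,0.003],[0,0,0]],[[0.13,-0.025,0.003],[0,0,0]],[[0.27,-0.027,0.003],[0,0,0]],[[0.4,-0.027,0.003],[0,0,0]],[[0.4,-0.027,0.003],[0,0,0]]])

```text
time_s: 35.4
tcp_pos: [0.4163, -0.2311, 0.1171]
eef_rot: [116.0, 89.2, 126.0]
contact_force: [-0.0, 0.8, -0.3]
gripper_width: 0.0483
```

Request:
send_rows(plan=[[[0,0,0],[0,0,0]],[[0,0,0],[0,0,0]],[[0,0,0],[0,0,0]],[[0,0,0],[0,0,0]],[[0,0,0],[0,0,0]]], jaw=-1)

```text
time_s: 35.9
tcp_pos: [0.4172, -0.2312, 0.1182]
eef_rot: [109.3, 89.2, 119.3]
contact_force: [-0.4, 2.7, 7.8]
gripper_width: 0.0295
```

Request:
send_rows(plan=[[[-0.15,0,0],[0,0,0]],[[-0.4,0,0],[0,0,0]],[[-0.7,0,0],[0,0,0]],[[-0.95,0,0],[0,0,0]],[[-1,0,0],[0,0,0]]])

```text
time_s: 36.4
tcp_pos: [0.4198, -0.2337, 0.2731]
eef_rot: [75.4, 89.5, 85.4]
contact_force: [0.7, 0.1, -2.1]
gripper_width: 0.0296
```

```bash
python3 plan.py .6006,.0449,.265; python3 -c "
from h import *
p,M=tool(); R=np.array([[0,-M[1,1]*0,0]]); print(M.round(4)); x=M[:,0]; ax=np.cross(x,[0,0,-1]); print('level turn (tool) ',(M.T@ax/(np.pi/4)).round(4))"
```

```text
at [ 0.4198 -0.2337  0.2731] yaw 10.08 turn_x 0.015
  call 1 / 2 [0.036, 0.809, 0.756] -> [ 0.51  -0.094  0.269]
  call 2 / 2 [0.036, 0.809, 0.756] -> [0.601 0.045 0.265]
[[ 8.000e-04 -1.750e-01  9.846e-01]
 [ 9.400e-03  9.845e-01  1.750e-01]
 [-1.000e+00  9.100e-03  2.400e-03]]
level turn (tool)  [ 0.      0.003  -0.0116]
```

Request:
send_rows(plan=[[[0.02,0.11,0.1],[0,0,0]],[[0.03,0.28,0.26],[0,0,0]],[[0.04,0.46,0.43],[0,0,0]],[[0.04,0.64,0.6],[0,0.003,-0.012]],[[0.04,0.81,0.76],[0,0.003,-0.012]]])

```text
time_s: 36.9
tcp_pos: [0.5108, -0.0926, 0.2676]
eef_rot: [-175.1, 89.9, -165.0]
contact_force: [0.5, -0.3, -1.8]
gripper_width: 0.0295
```

Request:
send_rows(plan=[[[0.01,0.2,0.18],[0,0,0]],[[0.02,0.4,0.36],[0,0,0]],[[0.03,0.6,0.55],[0,0,0]],[[0.03,0.79,0.74],[0,0,0]],[[0.03,0.79,0.74],[0,0,0]]])

```text
time_s: 37.4
tcp_pos: [0.601, 0.047, 0.2609]
eef_rot: [-179.9, 89.8, -169.7]
contact_force: [-0.0, 0.2, -2.6]
gripper_width: 0.0298
```

```bash
python3 plan.py .6006,.0449,.14
```

```text
at [0.601  0.047  0.2609] yaw 10.22 turn_x 0.018
  call 1 / 1 [0.806, -0.013, -0.003] -> [0.601 0.045 0.14 ]
```

Request:
send_rows(plan=[[[0.15,-0.01,0],[0,0,0]],[[0.35,-0.01,0],[0,0,0]],[[0.6,-0.01,0],[0,0,0]],[[0.79,-0.01,0],[0,0,0]],[[0.79,-0.01,0],[0,0,0]]])

```text
time_s: 37.9
tcp_pos: [0.5974, 0.0443, 0.1375]
eef_rot: [-177.1, 89.3, -166.9]
contact_force: [-0.0, 0.0, -0.9]
gripper_width: 0.0295
```

```bash
python3 plan.py .6006,.0449,.1222
```

```text
at [0.5974 0.0443 0.1375] yaw 10.15 turn_x 0.017
  call 1 / 1 [0.102, 0.0, 0.023] -> [0.601 0.045 0.122]
```

Request:
send_rows(plan=[[[0.02,0,0.02],[0,0,0]],[[0.04,0,0.02],[0,0,0]],[[0.06,0,0.02],[0,0,0]],[[0.08,0,0.02],[0,0,0]],[[0.09,0,0.02],[0,0,0]]])

```text
time_s: 38.4
tcp_pos: [0.6003, 0.0448, 0.1243]
eef_rot: [-178.0, 89.3, -167.8]
contact_force: [-0.6, 0.2, -2.2]
gripper_width: 0.0291
```

Request:
send_rows(plan=[[[0.0,0,0],[0,0,0]],[[0.005,0,0],[0,0,0]],[[0.01,0,0],[0,0,0]],[[0.01,0,0],[0,0,0]],[[0.01,0,0],[0,0,0]]])

```text
time_s: 38.9
tcp_pos: [0.6003, 0.0448, 0.1229]
eef_rot: [-177.8, 89.3, -167.7]
contact_force: [-0.9, 0.3, -1.9]
gripper_width: 0.0299
```

Request:
send_rows(plan=[[[0.003,0,0],[0,0,0]],[[0.006,0,0],[0,0,0]],[[0.008,0,0],[0,0,0]],[[0.008,0,0],[0,0,0]],[[0.008,0,0],[0,0,0]]])

```text
time_s: 39.4
tcp_pos: [0.6007, 0.0448, 0.1225]
eef_rot: [-176.6, 89.4, -166.4]
contact_force: [-1.7, -1.4, 5.2]
gripper_width: 0.0291
```

Request:
send_rows(plan=[[[0.0,0,0],[0,0,0]],[[0,0,0],[0,0,0]],[[0,0,0],[0,0,0]],[[0,0,0],[0,0,0]],[[0,0,0],[0,0,0]]], jaw=0.1)

```text
time_s: 39.9
tcp_pos: [0.6007, 0.0448, 0.1223]
eef_rot: [-176.4, 89.4, -166.3]
contact_force: [0.0, -0.2, -0.3]
gripper_width: 0.0485
```

Request:
send_rows(plan=[[[-0.2,0,0],[0,0,0]],[[-0.5,0,0],[0,0,0]],[[-0.75,0,0],[0,0,0]],[[-0.8,0,0],[0,0,0]],[[-0.8,0,0],[0,0,0]]])

```text
time_s: 40.4
tcp_pos: [0.6026, 0.0454, 0.244]
eef_rot: [179.2, 89.6, -170.6]
contact_force: [0.4, 0.1, -0.5]
gripper_width: 0.0483
```

```bash
python3 plan.py .4326,-.3015,.24; python3 -c "
from h import *
for n in ('side','top'):
    c=r.capture(n); print(capc(c,'green_bottle',.12,.15))
p,M=tool(); x=M[:,0]; ax=np.cross(x,[0,0,-1]); print('level turn (tool) ',(M.T@ax/(np.pi/4)).round(4))"
```

```text
at [0.6026 0.0454 0.244 ] yaw 10.17 turn_x 0.017
  call 1 / 3 [0.012, -0.692, -0.508] -> [ 0.546 -0.07   0.243]
  call 2 / 3 [0.012, -0.692, -0.508] -> [ 0.489 -0.186  0.241]
  call 3 / 3 [0.012, -0.692, -0.508] -> [ 0.433 -0.302  0.24 ]
(array([5.962e-01, 4.410e-02, 1.740e-02, 1.294e-01, 1.860e+02]), array([0.5953, 0.0483, 0.1294]))
(array([5.955e-01, 4.210e-02, 1.360e-02, 1.317e-01, 1.030e+02]), array([0.5918, 0.0413, 0.1317]))
level turn (tool)  [ 0.     -0.0171  0.0011]
```

Request:
send_rows(plan=[[[0,-0.15,-0.1],[0,0,0]],[[0,-0.35,-0.25],[0,0,0]],[[0,-0.55,-0.4],[0,0,0]],[[0,-0.77,-0.56],[0,-0.015,0]],[[0,-1.0,-0.73],[0,-0.015,0]]])

```text
time_s: 41.1
tcp_pos: [0.5183, -0.1231, 0.2407]
eef_rot: [-169.1, 89.8, -158.9]
contact_force: [-0.0, -0.8, 0.9]
gripper_width: 0.0483
```

Request:
send_rows(plan=[[[0,-0.23,-0.17],[0,0,0]],[[0,-0.46,-0.34],[0,0,0]],[[0,-0.69,-0.51],[0,0,0]],[[0,-0.85,-0.63],[0,0,0]],[[0,-1.0,-0.73],[0,0,0]]])

```text
time_s: 41.6
tcp_pos: [0.4354, -0.2914, 0.24]
eef_rot: [176.5, 89.7, -173.3]
contact_force: [1.0, 0.0, 0.5]
gripper_width: 0.0486
```

```bash
python3 plan.py .4326,-.3015,.172; python3 -c "
from h import *
p,M=tool(); x=M[:,0]; ax=np.cross(x,[0,0,-1]); print('level turn (tool) ',(M.T@ax/(np.pi/4)).round(4))"
```

```text
at [ 0.4354 -0.2914  0.24  ] yaw 10.14 turn_x 0.016
  call 1 / 1 [0.453, -0.063, -0.028] -> [ 0.433 -0.302  0.172]
level turn (tool)  [-0.     -0.0071 -0.0004]
```

Request:
send_rows(plan=[[[0.1,-0.05,-0.02],[0,0,0]],[[0.25,-0.06,-0.02],[0,0,0]],[[0.43,-0.06,-0.02],[0,0,0]],[[0.43,-0.06,-0.02],[0,0,0]],[[0.43,-0.06,-0.02],[0,0,0]]])

```text
time_s: 42.1
tcp_pos: [0.4333, -0.3008, 0.175]
eef_rot: [172.9, 89.5, -176.9]
contact_force: [0.5, -0.1, 0.5]
gripper_width: 0.0479
```

```bash
python3 plan.py .4326,-.3015,.1165
```

```text
at [ 0.4333 -0.3008  0.175 ] yaw 10.16 turn_x 0.017
  call 1 / 1 [0.39, -0.004, -0.002] -> [ 0.433 -0.302  0.116]
```

Request:
send_rows(plan=[[[0.13,-0.004,-0.002],[0,0,0]],[[0.26,-0.004,-0.002],[0,0,0]],[[0.385,-0.004,-0.002],[0,0,0]],[[0.385,-0.004,-0.002],[0,0,0]],[[0.385,-0.004,-0.002],[0,0,0]]])

```text
time_s: 42.6
tcp_pos: [0.4334, -0.3017, 0.1184]
eef_rot: [178.8, 89.6, -171.0]
contact_force: [0.3, -1.2, 0.4]
gripper_width: 0.0485
```

Request:
send_rows(plan=[[[0,0,0],[0,0,0]],[[0,0,0],[0,0,0]],[[0,0,0],[0,0,0]],[[0,0,0],[0,0,0]],[[0,0,0],[0,0,0]]], jaw=-1)

```text
time_s: 43.1
tcp_pos: [0.4339, -0.3017, 0.1193]
eef_rot: [-176.5, 89.6, -166.3]
contact_force: [-0.5, 3.2, 6.0]
gripper_width: 0.0292
```

Request:
send_rows(plan=[[[-0.15,0,0],[0,0,0]],[[-0.4,0,0],[0,0,0]],[[-0.7,0,0],[0,0,0]],[[-0.95,0,0],[0,0,0]],[[-1,0,0],[0,0,0]]])

```text
time_s: 43.6
tcp_pos: [0.4365, -0.3024, 0.2743]
eef_rot: [-90.0, 89.7, -79.7]
contact_force: [1.6, -0.4, -2.1]
gripper_width: 0.0294
```

```bash
python3 plan.py .6189,-.0638,.265; python3 -c "
from h import *
p,M=tool(); x=M[:,0]; ax=np.cross(x,[0,0,-1]); print('level turn (tool) ',(M.T@ax/(np.pi/4)).round(4))"
```

```text
at [ 0.4365 -0.3024  0.2743] yaw 10.24 turn_x 0.019
  call 1 / 2 [0.028, 0.675, 0.74] -> [ 0.528 -0.183  0.27 ]
  call 2 / 2 [0.028, 0.675, 0.74] -> [ 0.619 -0.064  0.265]
level turn (tool)  [-0.      0.      0.0059]
```

Request:
send_rows(plan=[[[0.01,0.1,0.11],[0,0,0]],[[0.02,0.24,0.27],[0,0,0]],[[0.03,0.38,0.43],[0,0,0]],[[0.03,0.53,0.59],[0,0,0]],[[0.03,0.675,0.745],[0,0,0]]])

```text
time_s: 44.1
tcp_pos: [0.5286, -0.1817, 0.2684]
eef_rot: [-106.9, 89.8, -96.7]
contact_force: [0.3, -0.3, -0.7]
gripper_width: 0.0295
```

Request:
send_rows(plan=[[[0.01,0.16,0.18],[0,0,0]],[[0.02,0.32,0.36],[0,0,0]],[[0.03,0.48,0.54],[0,0,0]],[[0.03,0.665,0.735],[0,0,0]],[[0.03,0.665,0.735],[0,0,0]]])

```text
time_s: 44.6
tcp_pos: [0.6212, -0.0607, 0.2613]
eef_rot: [-129.3, 89.7, -118.9]
contact_force: [-0.7, -1.0, -1.5]
gripper_width: 0.0299
```

```bash
python3 plan.py .62,-.0638,.141
```

```text
at [ 0.6212 -0.0607  0.2613] yaw 10.38 turn_x 0.022
  call 1 / 1 [0.802, -0.016, -0.01] -> [ 0.62  -0.064  0.141]
```

Request:
send_rows(plan=[[[0.15,-0.01,0],[0,0,0]],[[0.35,-0.01,0],[0,0,0]],[[0.6,-0.01,0],[0,0,0]],[[0.79,-0.01,0],[0,0,0]],[[0.79,-0.01,0],[0,0,0]]])

```text
time_s: 45.1
tcp_pos: [0.6177, -0.0631, 0.1377]
eef_rot: [-168.4, 89.3, -158.0]
contact_force: [-0.2, -1.2, -2.2]
gripper_width: 0.0296
```

```bash
python3 plan.py .62,-.0638,.1233
```

```text
at [ 0.6177 -0.0631  0.1377] yaw 10.32 turn_x 0.02
  call 1 / 1 [0.096, -0.007, 0.016] -> [ 0.62  -0.064  0.123]
```

Request:
send_rows(plan=[[[0.02,-0.007,0.015],[0,0,0]],[[0.04,-0.007,0.015],[0,0,0]],[[0.06,-0.007,0.015],[0,0,0]],[[0.08,-0.007,0.015],[0,0,0]],[[0.09,-0.007,0.015],[0,0,0]]])

```text
time_s: 45.6
tcp_pos: [0.6201, -0.0638, 0.1246]
eef_rot: [-167.6, 89.3, -157.3]
contact_force: [0.7, 0.2, -1.1]
gripper_width: 0.0294
```

Request:
send_rows(plan=[[[0.003,0,0],[0,0,0]],[[0.006,0,0],[0,0,0]],[[0.012,0,0],[0,0,0]],[[0.012,0,0],[0,0,0]],[[0.012,0,0],[0,0,0]]])

```text
time_s: 46.1
tcp_pos: [0.6204, -0.0638, 0.1233]
eef_rot: [-166.0, 89.4, -155.6]
contact_force: [-0.7, 0.4, 2.4]
gripper_width: 0.0296
```

Touching down; release, rise.

Request:
send_rows(plan=[[[0.003,0,0],[0,0,0]],[[0.003,0,0],[0,0,0]],[[0.003,0,0],[0,0,0]],[[0.003,0,0],[0,0,0]],[[0.003,0,0],[0,0,0]]], jaw=0.1)

```text
time_s: 46.6
tcp_pos: [0.6203, -0.0638, 0.1228]
eef_rot: [-166.1, 89.4, -155.8]
contact_force: [0.4, 0.7, -0.2]
gripper_width: 0.0478
```

Request:
send_rows(plan=[[[-0.2,0,0],[0,0,0]],[[-0.5,0,0],[0,0,0]],[[-0.75,0,0],[0,0,0]],[[-0.8,0,0],[0,0,0]],[[-0.8,0,0],[0,0,0]]])

```text
time_s: 47.1
tcp_pos: [0.6223, -0.0631, 0.2447]
eef_rot: [-159.2, 89.6, -148.9]
contact_force: [-0.3, -0.0, -0.8]
gripper_width: 0.0483
```

```bash
python3 plan.py .4479,-.3695,.24; python3 -c "
from h import *
for n in ('side','top'):
    c=r.capture(n); print(capc(c,'red_bottle',.12,.15),capc(c,'green_bottle',.12,.15))
p,M=tool(); x=M[:,0]; ax=np.cross(x,[0,0,-1]); print('level turn (tool) ',(M.T@ax/(np.pi/4)).round(4))"
```

```text
at [ 0.6223 -0.0631  0.2447] yaw 10.33 turn_x 0.021
  call 1 / 2 [0.023, -0.9, -0.755] -> [ 0.535 -0.216  0.242]
  call 2 / 2 [0.023, -0.913, -0.74] -> [ 0.448 -0.37   0.24 ]
(array([ 6.144e-01, -6.090e-02,  1.490e-02,  1.294e-01,  1.320e+02]), array([ 0.6142, -0.0572,  0.1294])) (array([5.968e-01, 4.490e-02, 1.640e-02, 1.294e-01, 1.900e+02]), array([0.5952, 0.0485, 0.1294]))
(array([ 6.145e-01, -6.410e-02,  1.350e-02,  1.316e-01,  1.050e+02]), array([ 0.6107, -0.0645,  0.1316])) (array([5.995e-01, 4.340e-02, 1.520e-02, 1.321e-01, 1.910e+02]), array([0.598 , 0.045 , 0.1321]))
level turn (tool)  [-0.     -0.0166  0.0032]
```

Request:
send_rows(plan=[[[0,-0.15,-0.12],[0,0,0]],[[0,-0.33,-0.28],[0,0,0]],[[0,-0.52,-0.44],[0,0,0]],[[0,-0.71,-0.6],[0.02,-0.015,0]],[[0,-0.9,-0.755],[0.02,-0.015,0]]])

```text
time_s: 47.9
tcp_pos: [0.5325, -0.2174, 0.2424]
eef_rot: [-129.9, 89.8, -120.5]
contact_force: [0.5, 0.4, -0.3]
gripper_width: 0.048
```

Request:
send_rows(plan=[[[0,-0.23,-0.18],[0,0,0]],[[0,-0.46,-0.36],[0,0,0]],[[0,-0.69,-0.55],[0,0,0]],[[0,-0.89,-0.72],[0,0,0]],[[0,-0.89,-0.72],[0,0,0]]])

```text
time_s: 48.4
tcp_pos: [0.4451, -0.3697, 0.242]
eef_rot: [-155.8, 89.8, -146.7]
contact_force: [0.8, 0.8, 0.0]
gripper_width: 0.0483
```

```bash
python3 plan.py .4479,-.3695,.172
```

```text
at [ 0.4451 -0.3697  0.242 ] yaw 9.18 turn_x -0.005
  call 1 / 1 [0.466, -0.001, 0.02] -> [ 0.448 -0.37   0.172]
```

Request:
send_rows(plan=[[[0.1,0,0.01],[0,0,0]],[[0.25,0,0.015],[0,0,0]],[[0.43,0,0.015],[0,0,0]],[[0.45,0,0.015],[0,0,0]],[[0.45,0,0.015],[0,0,0]]])

```text
time_s: 48.9
tcp_pos: [0.4469, -0.3693, 0.1738]
eef_rot: [-171.9, 89.7, -162.7]
contact_force: [0.3, -0.4, 1.4]
gripper_width: 0.0481
```

```bash
python3 plan.py .4479,-.3695,.116
```

```text
at [ 0.4469 -0.3693  0.1738] yaw 9.21 turn_x -0.004
  call 1 / 1 [0.386, -0.002, 0.009] -> [ 0.448 -0.37   0.116]
```

Request:
send_rows(plan=[[[0.13,0,0.007],[0,0,0]],[[0.26,0,0.007],[0,0,0]],[[0.385,0,0.007],[0,0,0]],[[0.385,0,0.007],[0,0,0]],[[0.385,0,0.007],[0,0,0]]])

```text
time_s: 49.4
tcp_pos: [0.4484, -0.3695, 0.1174]
eef_rot: [-161.1, 89.7, -151.9]
contact_force: [-0.1, 1.0, 0.8]
gripper_width: 0.0483
```

Request:
send_rows(plan=[[[0,0,0],[0,0,0]],[[0,0,0],[0,0,0]],[[0,0,0],[0,0,0]],[[0,0,0],[0,0,0]],[[0,0,0],[0,0,0]]], jaw=-1)

```text
time_s: 49.9
tcp_pos: [0.4489, -0.3696, 0.1184]
eef_rot: [-147.6, 89.7, -138.3]
contact_force: [-0.6, 2.3, 5.6]
gripper_width: 0.0293
```

Request:
send_rows(plan=[[[-0.15,0,0],[0,0,0]],[[-0.4,0,0],[0,0,0]],[[-0.7,0,0],[0,0,0]],[[-0.95,0,0],[0,0,0]],[[-1,0,0],[0,0,0]]])

```text
time_s: 50.4
tcp_pos: [0.4509, -0.3702, 0.2735]
eef_rot: [-78.2, 89.6, -68.9]
contact_force: [-0.3, -0.0, -3.2]
gripper_width: 0.0296
```

```bash
python3 plan.py .5551,-.0182,.265
```

```text
at [ 0.4509 -0.3702  0.2735] yaw 9.28 turn_x -0.003
  call 1 / 3 [0.014, 0.735, 0.355] -> [ 0.486 -0.253  0.271]
  call 2 / 3 [0.014, 0.735, 0.355] -> [ 0.52  -0.136  0.268]
  call 3 / 3 [0.014, 0.735, 0.355] -> [ 0.555 -0.018  0.265]
```

Request:
send_rows(plan=[[[0.01,0.1,0.05],[0,0,0]],[[0.02,0.26,0.12],[0,0,0]],[[0.02,0.42,0.2],[0,0,0]],[[0.02,0.58,0.28],[0,0,0]],[[0.02,0.74,0.36],[0,0,0]]])

```text
time_s: 50.9
tcp_pos: [0.4859, -0.2508, 0.2687]
eef_rot: [-88.1, 89.6, -78.8]
contact_force: [0.7, -0.6, -2.5]
gripper_width: 0.0296
```

Request:
send_rows(plan=[[[0.01,0.15,0.07],[0,0,0]],[[0.01,0.3,0.14],[0,0,0]],[[0.01,0.45,0.21],[0,0,0]],[[0.01,0.6,0.29],[0,0,0]],[[0.01,0.74,0.36],[0,0,0]]])

```text
time_s: 51.4
tcp_pos: [0.521, -0.1314, 0.2655]
eef_rot: [-101.4, 89.7, -92.2]
contact_force: [0.1, 0.0, -2.4]
gripper_width: 0.0298
```

Request:
send_rows(plan=[[[0.01,0.15,0.07],[0,0,0]],[[0.01,0.3,0.14],[0,0,0]],[[0.01,0.45,0.22],[0,0,0]],[[0.01,0.6,0.29],[0,0,0]],[[0.01,0.7,0.34],[0,0,0]]])

```text
time_s: 51.9
tcp_pos: [0.5543, -0.0182, 0.2623]
eef_rot: [-116.1, 89.6, -106.8]
contact_force: [0.1, -0.5, -1.8]
gripper_width: 0.0297
```

```bash
python3 plan.py .556,-.0182,.141
```

```text
at [ 0.5543 -0.0182  0.2623] yaw 9.28 turn_x -0.003
  call 1 / 1 [0.809, 0.003, 0.014] -> [ 0.556 -0.018  0.141]
```

Request:
send_rows(plan=[[[0.1,0,0.01],[0,0,0]],[[0.3,0,0.01],[0,0,0]],[[0.55,0,0.01],[0,0,0]],[[0.78,0,0.01],[0,0,0]],[[0.79,0,0.01],[0,0,0]]])

```text
time_s: 52.4
tcp_pos: [0.552, -0.0194, 0.1391]
eef_rot: [-154.3, 89.2, -145.1]
contact_force: [-0.9, -1.1, -1.9]
gripper_width: 0.0297
```

```bash
python3 plan.py .556,-.0182,.1224
```

```text
at [ 0.552  -0.0194  0.1391] yaw 9.22 turn_x -0.004
  call 1 / 1 [0.111, 0.004, 0.029] -> [ 0.556 -0.018  0.122]
```

Request:
send_rows(plan=[[[0.02,0,0.02],[0,0,0]],[[0.05,0.003,0.025],[0,0,0]],[[0.07,0.003,0.025],[0,0,0]],[[0.09,0.003,0.025],[0,0,0]],[[0.1,0.003,0.025],[0,0,0]]])

```text
time_s: 52.9
tcp_pos: [0.5557, -0.0184, 0.1244]
eef_rot: [-152.9, 89.3, -143.7]
contact_force: [0.2, 0.3, -2.5]
gripper_width: 0.0294
```

Request:
send_rows(plan=[[[0.003,0,0],[0,0,0]],[[0.006,0,0],[0,0,0]],[[0.01,0,0],[0,0,0]],[[0.01,0,0],[0,0,0]],[[0.01,0,0],[0,0,0]]])

```text
time_s: 53.4
tcp_pos: [0.5557, -0.0184, 0.123]
eef_rot: [-152.8, 89.3, -143.6]
contact_force: [-0.2, -1.2, -1.4]
gripper_width: 0.0296
```

Then release and withdraw upward and back to the right, clear of everything.

Request:
send_rows(plan=[[[0.003,0,0],[0,0,0]],[[0.006,0,0],[0,0,0]],[[0.01,0,0],[0,0,0]],[[0.01,0,0],[0,0,0]],[[0.01,0,0],[0,0,0]]])

```text
time_s: 53.9
tcp_pos: [0.5561, -0.0185, 0.1225]
eef_rot: [-148.9, 89.3, -139.6]
contact_force: [-1.9, 0.1, 6.9]
gripper_width: 0.0297
```

Request:
send_rows(plan=[[[0,0,0],[0,0,0]],[[0,0,0],[0,0,0]],[[0,0,0],[0,0,0]],[[0,0,0],[0,0,0]],[[0,0,0],[0,0,0]]], jaw=0.1)

```text
time_s: 54.4
tcp_pos: [0.5561, -0.0185, 0.1224]
eef_rot: [-149.2, 89.3, -139.9]
contact_force: [-0.5, -0.2, -0.4]
gripper_width: 0.0481
```

Request:
send_rows(plan=[[[-0.2,0,0],[0,0,0]],[[-0.5,0,0],[0,0,0]],[[-0.75,0,0],[0,0,0]],[[-0.85,0,0],[0,0,0]],[[-0.85,0,0],[0,0,0]]])

```text
time_s: 54.9
tcp_pos: [0.5586, -0.0173, 0.2529]
eef_rot: [-129.5, 89.6, -120.3]
contact_force: [0.4, -0.2, -0.9]
gripper_width: 0.0485
```

Request:
send_rows(plan=[[[-0.1,-0.15,-0.05],[0,0,0]],[[-0.1,-0.35,-0.15],[0,0,0]],[[-0.1,-0.6,-0.25],[0,0,0]],[[-0.1,-0.8,-0.35],[0,0,0]],[[-0.1,-1,-0.4],[0,0,0]]])

```text
time_s: 55.4
tcp_pos: [0.5221, -0.1761, 0.268]
eef_rot: [-140.1, 89.5, -130.8]
contact_force: [1.3, 0.8, 0.0]
gripper_width: 0.0478
```

Request:
send_rows(plan=[[[0,-0.2,-0.08],[0,0,0]],[[0,-0.4,-0.16],[0,0,0]],[[0,-0.6,-0.24],[0,0,0]],[[0,-0.8,-0.3],[0,0,0]],[[0,-0.8,-0.3],[0,0,0]]])

```text
time_s: 55.9
tcp_pos: [0.4958, -0.3044, 0.2673]
eef_rot: [-152.3, 89.5, -143.3]
contact_force: [0.3, -0.3, -1.0]
gripper_width: 0.0482
```

```bash
python3 - <<'E'
from h import *
for n in("side","top"):
    c=r.capture(n); save(c,"end_"+n+".png")
    for t in["red_bottle","yellow_bottle","green_bottle"]: print(n,t,capc(c,t,.125,.15))
    print(n,capc(c,"jar",.055,.08)); print(capc(c,"spare_jar",.045,.07)); print(capc(c,"beaker",.06,.09))
a=cv2.imread("pics/end_side.png");b=cv2.imread("pics/end_top.png");cv2.imwrite('pics/endb.png',cv2.resize(np.hstack([a,b]),None,fx=.71,fy=.71))
E
```

```text
side red_bottle (array([ 6.146e-01, -6.180e-02,  1.580e-02,  1.306e-01,  1.330e+02]), array([ 0.6147, -0.0598,  0.1306]))
side yellow_bottle (array([ 5.508e-01, -1.740e-02,  1.690e-02,  1.306e-01,  1.430e+02]), array([ 0.5511, -0.0156,  0.1306]))
side green_bottle (array([5.962e-01, 4.400e-02, 1.650e-02, 1.306e-01, 1.430e+02]), array([0.5962, 0.0478, 0.1306]))
side (array([4.486e-01, 2.758e-01, 2.480e-02, 6.580e-02, 6.460e+02]), array([0.4481, 0.2793, 0.0658]))
(array([ 6.905e-01, -2.228e-01,  2.520e-02,  5.040e-02,  2.150e+02]), array([ 0.6901, -0.2204,  0.0504]))
(array([7.059e-01, 2.408e-01, 3.410e-02, 6.950e-02, 5.130e+02]), array([0.7066, 0.2418, 0.0695]))
top red_bottle (array([ 6.188e-01, -6.390e-02,  1.500e-02,  1.326e-01,  1.360e+02]), array([ 0.6193, -0.0585,  0.1326]))
top yellow_bottle (array([ 5.552e-01, -1.920e-02,  1.480e-02,  1.327e-01,  2.320e+02]), array([ 0.555 , -0.019 ,  0.1327]))
top green_bottle (array([5.996e-01, 4.320e-02, 1.490e-02, 1.324e-01, 2.300e+02]), array([0.599 , 0.043 , 0.1324]))
top (array([4.517e-01, 2.738e-01, 2.420e-02, 6.720e-02, 5.490e+02]), array([0.4515, 0.2728, 0.0672]))
None
(array([7.112e-01, 2.388e-01, 3.330e-02, 7.190e-02, 3.590e+02]), array([0.713 , 0.2408, 0.0719]))
```

View pics/endb.png

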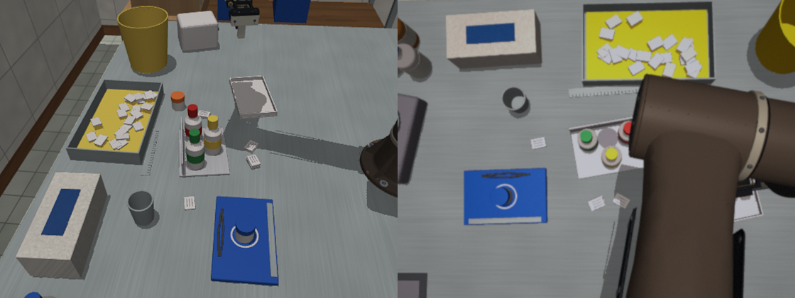

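All three bottles stand on their original places, within about 2 mm. The jar is in the ring and the bystanders haven't moved, so I'm handing in.

```bash
python3 -c "
from plant import r
print(r.close_job())"
```

```text
the job is handed in; nothing more can be done
None
```

The job is handed in, at about 56 s of the allowed 134 s. I moved the yellow, red and green bottles into the side tray, then stood the blue-lidded jar on the board's ring. After that I put green, red and yellow back on their own rack places. Each was lowered until it touched down before I released it.

- **Bottles:** both cameras show them upright, each about 1–3 mm from where it stood at the start.
- **Jar:** upright and within about 2 mm of the ring's centre.
- **Bystanders:** the beaker is within 2 mm of its start in both cameras. The orange-lidded jar looks untouched in the pictures. I could not compare its position directly: the arm hid it from the top camera at the end, and its first side-camera reading was wrong. Its final side reading matches the starting top reading to about 5 mm, close to the usual difference between the cameras.
- **Camera disagreement:** the two cameras differed by 3–4 mm in x throughout, so I aimed at the average. The top camera's view of the tray was blocked by the arm, so the bottles there were checked from the side view only.

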